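Set out the modelling board

ROBOT

A 6-joint arm with a two-finger parallel gripper is mounted at the origin on the work surface. World frame = base frame: x ahead of the robot, y to its left, z up, the work surface at z = 0. Lengths are in m, angles in rad, forces in N, time in s.
With the tool pointing down it reaches from about 0.375 to 0.9 m from the base axis. Payload 3.1 kg.
Tool frame: the origin (TCP) lies at the very end of the fingers, on their centre line; the grasp point (between the pads) lies 19 mm behind it; z points along the fingers, y is the direction in which the jaws open and shut (so a half turn about z gives the same grasp; the last joint's range is limited). The gripper opens to 87 mm and grips with 3 to 60 N. Pads are 19 mm wide; open, the fingers measure 117 mm over their backs; the gripper's body (75 mm by 190 mm) begins 51 mm behind the grasp point.
Start: joints at [-1.399, 0.527, 1.433, -0, 1.181, -0.178], TCP at [0.214, -0.587, 0.223] pointing down, gripper open.
Joint ranges: [-3.08, 3.08], [-0.75, 2.2], [0.22, 2.44], [-1.43, 4.57], [0, 2.65], [-2.85, 2.85]. Speed limits (rad/s): [2.79, 2.79, 3.14, 3.14, 3.14, 3.14].

INTERFACE

Orientations are given as a unit quaternion [x, y, z, w].
In Python, from rig import robot gives the robot as it stands. The module is installed in compiled form; this text tells all that it offers.
- The arm moves only by the tool send_rows, never from a script. Its argument "deltas" is a list of rows, each an object of numbers: "tx", "ty", "tz": the shift along the tool's x, y, z in cm; "rx", "ry", "rz": the turn, a rotation vector about the tool's x, y, z in rad. A call has 1 to 5 rows; each row is the pose to reach, as a shift and turn from the pose commanded when the call began, along the tool's axes at that moment; what a row does not reach only later rows make up. A row lasts 1/12 s, in which the tool goes at most 41.7 mm and 7.16 degrees, less where a joint would pass 70% of its speed; a pose out of reach is approached as far as the arm can. A call with a gripper value outside its range is refused whole. "claw" is the finger opening in cm, from 0 to 8.7, set as the call begins (left out, the last holds). The fingers move at their own pace and stop on an object; "squeeze" is the grip in N (left out, the last holds). Time passes only in rows, so rows that repeat a pose let the fingers close. It gives the time, the measured TCP pose, the force and the opening at its end, in the units of the state.
- robot.get_obs(): the state, without advancing time (a new reading comes with each control period).
- robot.camera(name): name is "side" or "top"; returns a dict with "color" (480x640x3 uint8, red, green, blue), "z_map" (480x640 float32, m along the optical axis (not along the pixel's ray), 0 where there is no reading), "intrinsics" (3x3 intrinsics, pixels), "R" (3x3) and "t" (3): a world point X has camera coordinates R X + t. Camera axes: x right, y down, z forward; pixel columns grow to the right and rows downward; lengths in m; the calibration is good to about 2 mm. A picture is of the moment at which its call begins.
- robot.hand_in(): hands the job in, once; it reports no verdict.
Trained networks look in the newest picture that a camera, given by its name, has taken for a name from the list of things; names that differ only in an ending like _2 or _b are one class to them, and where a whole thing is asked for, a point or a joint stands for the part that bears it (a point fixed in the world has none). Each returns a list of dicts, best first, with "p" (0 to 1); they miss things now and then, are a little off and sometimes report something else, mostly with a low value. They report only what shows in the picture. A call takes as long as a camera call. They do not tell look-alikes from the thing itself.
- robot.outline_of(label, camera): "pixels" (480x640 bool, what is visible of it) and "xy" ([column, row] in pixels, amid what is visible of it).
- robot.tip_of(label, camera): "xy" ([column, row] in pixels: a listed point, or the origin of a listed thing).
The state is a dict: "time": time; "q": joint angles; "joint_velocities": joint speeds; "joint_torque": joint torques, N m; "position": TCP position; "tool_rot": TCP orientation; "ft_force": force on the tool from outside, world axes, zero at the start; "moment": the same for the moment, N m; "grip_width": finger opening in m.
Only numpy, scipy, OpenCV 4.12 (cv2) and the standard library are available. Lean on these libraries where they do the work, as an engineer would, in place of code of your own. Each camera call takes 0.05 s, during which the arm holds its last target.

TASK

Set out the craft board for the next child: lay the wooden block flat in the middle of the board with its long sides parallel to the board's raised back strip, and stand the smaller of the two round cutters upright and centred on top of the block. Stand the tall pot straight behind the block (between it and the strip) and the low dish straight to the left of the block, both upright on the board, each lined up with the middle of that side of the block and with a gap of about 30 mm to it; behind is towards the raised strip, and left is as seen from the board's open front edge (the robot's side) looking towards the strip. Leave the larger cutter, the mug of brushes and the pencil tray where they are.

Things in the scene. Friction and masses are not known exactly. Their poses are not given: they have to be found in the camera images.
- board: Grey flat board fixed to the table, 280 mm (x) by 290 mm (y), 8 mm thick, with a wooden strip 12 mm wide, rising 16 mm above the board's top, along its whole far (+x) edge. Origin: centre of the underside. Its x axis points from the open front edge (which faces the robot) to the strip at the back, y to its left, z up. It lies left or right of the robot's middle, turned up to 0.3 rad.
- mat: Thin cork mat fixed to the table, 230 (x) by 330 (y) by 3 mm, on the side opposite the board. Origin: centre of the underside. The block, both cutters, the pot and the dish start on it, in any order.
- block: Plain wooden block, 50 mm (x) by 80 mm (y) by 30 mm high. Origin: centre of the underside; y along its long side, z up. Weighs 60 to 110 g.
- small_cutter: The smaller round cutter: a plain steel ring open at both ends, 46 mm outer diameter, 3 mm wall, 28 mm high, axis upright (z). Origin: on the axis at the lower edge. Weighs 30 to 55 g.
- tall_pot: Tall narrow white plastic pot, open at the top, straight-sided, 44 mm outer diameter, 78 mm high, 3 mm wall. Origin: centre of the underside, z up. Weighs 45 to 81 g.
- low_dish: Low wide white plastic dish, open at the top, straight-sided, 60 mm outer diameter, 40 mm high, 3 mm wall. Origin: centre of the underside, z up. Weighs 45 to 81 g.
- large_cutter: Bystander: the larger round cutter, a steel ring 72 mm in outer diameter, 3 mm wall, 28 mm high, standing loose on the mat among the other things. Origin: on the axis at the lower edge.
- brush_mug: Bystander: loose white mug, 76 mm in diameter and 85 mm high, with three brushes that reach to about 200 mm above the table and up to 60 mm from its axis. Stands beyond the board and the mat. Origin: centre of the underside.
- pencil_tray: Bystander: loose shallow clear tray of pencils, 62 mm (x) by 190 mm (y) by 18 mm high, beyond the board and the mat, beside the mug. Origin: centre of the underside.
Not all that is in view belongs to the job. What is shaped like the low_dish but orange or yellow is not meant.

How it is judged:
By the outcome, as a careful person would: the job done as asked, in the order asked, and still so for the second after the job is handed in, with the robot touching nothing.
It also fails if it takes over 118 s, if anything falls off the work surface, if the arm or the gripper's body presses on something with over 40 N, if the wrist force passes 120 N, or if a joint passes its speed limit or range.

## Working session

There is one attempt and no reset: what is moved stays moved. The work goes in short steps, Python scripts to look and compute and a tool call to move; the robot and the scene stay as the last step left them, time stands still between calls to the robot, and variables do not carry over. Pictures are saved under pics/ and viewed, and the job is handed in when it is done.

Besides the shell and the picture viewer there is one more tool, called after "Call:" as name(argument=value, ...), one argument or row to a line, values as JSON. send_rows: Moves the arm, as the interface text tells. Its arguments: {"type":"object","properties":{"deltas":{"type":"array","items":{"type":"object","properties":{"tx":{"type":"number"},"ty":{"type":"number"},"tz":{"type":"number"},"rx":{"type":"number"},"ry":{"type":"number"},"rz":{"type":"number"}}}},"claw":{"type":"number"},"squeeze":{"type":"number"}},"required":["deltas"]}

```bash
mkdir -p pics
cat > h.py <<'E'
import numpy as np, cv2
from rig import robot
def shot(n,f):
    c=robot.camera(n); cv2.imwrite(f'pics/{f}.png',cv2.cvtColor(c['color'],cv2.COLOR_RGB2BGR)); return c
def world(c):
    z=c['z_map'];K=c['intrinsics'];v,u=np.mgrid[0:480,0:640]
    P=np.stack([(u-K[0,2])/K[0,0]*z,(v-K[1,2])/K[1,1]*z,z],-1)
    W=(P-c['t'])@c['R']; W[z==0]=np.nan; return W
E
python3 - <<'E'
from h import *
print(robot.get_obs())
for n in('top','side'):
    c=shot(n,n+'0');print(n,c['intrinsics'],c['R'],c['t'], -c['R'].T@c['t'])
E
```

```text
{'time': 0.0, 'q': array([-1.39949639e+00,  5.28473211e-01,  1.43389581e+00, -5.51575354e-05,
        1.18143975e+00, -1.78512556e-01]), 'joint_velocities': array([-0.0006353 ,  0.00020413, -0.00012553, -0.00059402, -0.00040829,
        0.00060749]), 'joint_torque': array([-5.04858945e-04, -4.40038562e+01, -1.76590991e+01,  6.32867217e-02,
        5.82444726e-02, -1.65026454e-04]), 'position': array([ 0.21407717, -0.58639875,  0.22156941]), 'tool_rot': array([ 9.84740427e-01,  1.74026043e-01, -2.15068281e-05, -1.10813992e-03]), 'ft_force': array([-0.20562755, -0.02680207, -0.31927848]), 'moment': array([-0.00900834, -0.00244359,  0.06482956]), 'grip_width': 0.0871979033699361}
top [[573.96893657   0.         315.98276396]
 [  0.         573.96893657 236.61390935]
 [  0.           0.           1.        ]] [[ 0.00216666 -0.99997242  0.00710361]
 [-0.99564939 -0.00281892 -0.09313617]
 [ 0.09315363 -0.00687091 -0.99562804]] [-0.0115579   0.57231143  1.16286575] [ 0.46152141 -0.00195434  1.21116674]
side [[599.7731106    0.         317.56521219]
 [  0.         599.7731106  243.54960522]
 [  0.           0.           1.        ]] [[-0.98723449 -0.15909071  0.00762904]
 [-0.11361705  0.66986271 -0.73374049]
 [ 0.11162089 -0.72524071 -0.67938699]] [0.52750262 0.09731004 1.11289556] [0.40760247 0.82585357 0.82346275]
```

View pics/top0.png

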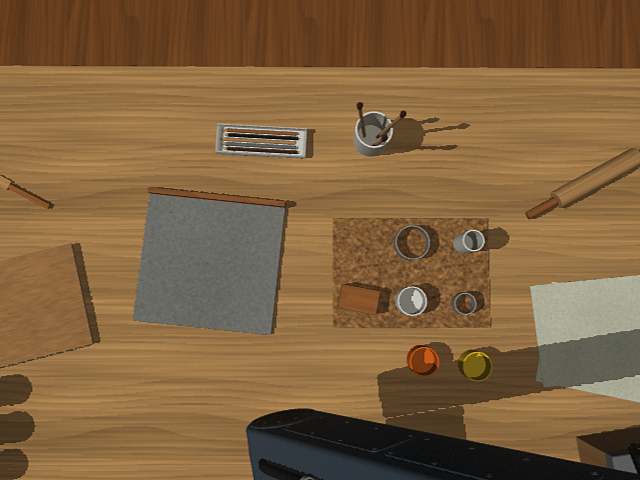

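View pics/side0.png

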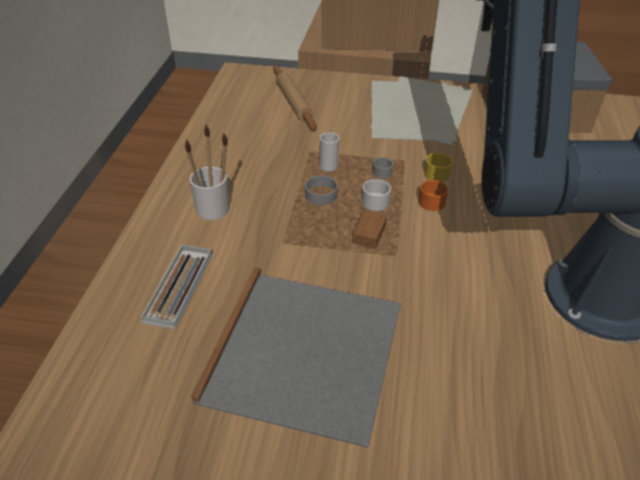

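Top view: board on the left (~(210,262), strip at the top), mat on the right. On the mat: large cutter (412,242), tall pot (470,241), block (362,299), white dish (412,301), small cutter (465,302). The orange (423,360) and yellow (475,366) dishes off the mat are decoys.

Run:
```python
from h import *
res={}
for n in('top','side'):
    c=robot.camera(n);W=world(c)
    im=cv2.cvtColor(c['color'],cv2.COLOR_RGB2BGR)
    for l in('board','block','small_cutter','tall_pot','low_dish','large_cutter','brush_mug','pencil_tray','mat'):
        o=robot.outline_of(l,n);
        for k in o[:2]:
            m=k['pixels']; w=W[m]; w=w[~np.isnan(w[:,0])]
            print(n,l,round(k['p'],2),np.round(k['xy']),m.sum(),'z95',np.percentile(w[:,2],[5,50,97]).round(4), end=' ')
            zt=np.percentile(w[:,2],97); t=w[abs(w[:,2]-zt)<.006]
            (cx,cy),(a,b),an=cv2.minAreaRect((t[:,:2]*1000).astype(np.float32)); print('rect',round(cx,1),round(cy,1),round(a,1),round(b,1),round(an,1))
    if n=='top':
        cv2.imwrite('pics/crop0.png',cv2.resize(im[205:390,320:510],None,fx=4,fy=3.2,interpolation=cv2.INTER_CUBIC)[:600,:760])
```

```text
top board 0.75 [208. 261.] 18621 z95 [0.0036 0.0076 0.0218] rect 648.6 208.5 201.1 237.7 37.1
top block 0.97 [359. 299.] 939 z95 [0.0289 0.0328 0.0373] rect 444.4 -96.4 79.5 48.7 79.6
top small_cutter 0.66 [470. 304.] 128 z95 [0.0091 0.0249 0.0341] rect 432.6 -313.9 34.3 45.2 3.7
top small_cutter 0.49 [468. 245.] 552 z95 [0.0063 0.0442 0.083 ] rect 561.5 -319.2 40.8 42.1 63.0
top tall_pot 0.78 [471. 244.] 614 z95 [0.0042 0.0414 0.0831] rect 561.6 -319.9 41.9 42.9 63.0
top low_dish 0.89 [473. 367.] 869 z95 [0.0014 0.0077 0.0416] rect 311.1 -332.8 58.6 58.4 64.0
top low_dish 0.82 [423. 362.] 732 z95 [0.0019 0.0068 0.0414] rect 320.7 -225.4 56.7 56.6 56.4
top large_cutter 0.54 [416. 227.] 298 z95 [0.0034 0.0251 0.0343] rect 563.6 -207.5 67.2 70.4 9.3
top brush_mug 0.71 [374. 132.] 1581 z95 [0.002  0.0508 0.1798] rect 768.5 -123.8 89.8 58.7 81.2
top brush_mug 0.48 [359. 298.] 925 z95 [0.0288 0.0328 0.0374] rect 444.5 -96.0 78.6 48.7 78.8
top pencil_tray 0.61 [264. 140.] 2849 z95 [0.0017 0.0092 0.019 ] rect 779.7 108.6 190.3 64.0 87.3
top mat 0.83 [410. 270.] 15026 z95 [-0.001   0.003   0
[... 307 characters left out ...]
98.3 -207.1 231.8 335.5 0.0
side tall_pot 0.67 [327. 151.] 659 z95 [0.0098 0.0543 0.0814] rect 560.8 -315.8 43.8 43.1 51.9
side low_dish 0.91 [438. 168.] 660 z95 [0.0062 0.0253 0.0413] rect 315.4 -311.3 106.6 57.2 70.7
side low_dish 0.81 [376. 199.] 783 z95 [0.0062 0.0268 0.0445] rect 440.2 -200.6 61.3 60.4 57.9
side large_cutter 0.67 [322. 195.] 698 z95 [0.0047 0.0197 0.0324] rect 560.3 -205.7 69.8 76.8 13.0
side brush_mug 0.79 [209. 188.] 2246 z95 [0.0032 0.0655 0.1771] rect 768.4 -121.8 91.4 61.4 83.4
side pencil_tray 0.98 [177. 289.] 3000 z95 [0.0053 0.011  0.0195] rect 778.9 110.0 194.2 65.2 86.5
side mat 0.94 [343. 208.] 6896 z95 [0.0008 0.0036 0.0067] rect 500.0 -206.5 231.5 335.7 0.2
```

View pics/crop0.png

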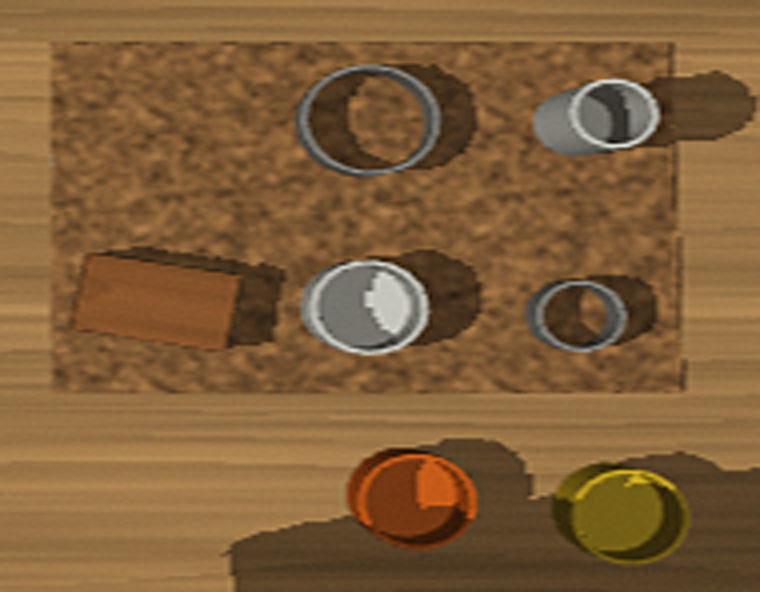

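```bash
cat > m.py <<'E'
from h import *
def rects(W,lo,hi,box):
    x,y,z=W[...,0],W[...,1],W[...,2]
    m=(z>lo)&(z<hi)&(x>box[0])&(x<box[1])&(y>box[2])&(y<box[3])
    m=m.astype(np.uint8); n,L,S,_=cv2.connectedComponentsWithStats(m)
    if n<2:return None
    i=1+np.argmax(S[1:,4]); p=W[L==i][:,:2]*1000
    return cv2.minAreaRect(p.astype(np.float32)),len(p),p
from scipy.optimize import least_squares
def rim(W,lo,hi,c,R):
    x,y,z=W[...,0]*1000,W[...,1]*1000,W[...,2]
    m=(z>lo)&(z<hi)&(np.hypot(x-c[0],y-c[1])<R+12)
    p=np.stack([x[m],y[m]],1)
    if len(p)<8:return None
    r=least_squares(lambda a:np.maximum(0,np.hypot(p[:,0]-a[0],p[:,1]-a[1])-R)+np.maximum(0,R-3-np.hypot(p[:,0]-a[0],p[:,1]-a[1])),c,loss='soft_l1')
    return r.x.round(1),len(p),round(r.cost/len(p),2)
E
python3 - <<'E'
from m import *
for n in('top','side'):
    c=robot.camera(n);W=world(c)
    hsv=cv2.cvtColor(c['color'],cv2.COLOR_RGB2HSV)
    print(n,'block',rects(W,.029,.045,(.39,.5,-.15,-.04))[:2])
    print('strip',rects(W,.016,.032,(.55,.72,.03,.37))[:2])
    Wb=W.copy(); Wb[hsv[...,1]>60]=np.nan
    print('grey',rects(Wb,.002,.016,(.3,.75,0,.42))[:2])
    for nm,lo,hi,cc,R in(('dish',.038,.05,(440,-200),30),('cut',.026,.04,(434,-312),23),('pot',.076,.092,(561,-318),22),('large',.026,.04,(562,-206),36)):
        print(nm,rim(W,lo,hi,cc,R))
E
```

```text
top block (((444.3938293457031, -96.81234741210938), (80.37881469726562, 49.8505744934082), 79.33316040039062), 914)
strip (((656.9000854492188, 200.27935791015625), (289.53094482421875, 13.566243171691895), 84.10420989990234), 829)
grey (((518.2990112304688, 213.7813720703125), (290.01934814453125, 268.4591979980469), 84.0914077758789), 17358)
dish (array([ 441.5, -203.4]), 152, np.float64(0.0))
cut (array([ 436. , -313.8]), 118, np.float64(0.01))
pot (array([ 561.5, -319.8]), 117, np.float64(0.0))
large (array([ 561.7, -208.1]), 164, np.float64(0.01))
side block (((443.2253112792969, -95.5438003540039), (85.05500030517578, 50.432621002197266), 79.41667938232422), 675)
strip (((655.8831787109375, 202.17678833007812), (291.57647705078125, 14.28221607208252), 84.1352310180664), 1157)
grey (((518.6492919921875, 216.8126220703125), (296.82440185546875, 276.28045654296875), 82.7928695678711), 23007)
dish (array([ 440.4, -201.1]), 174, np.float64(0.3))
cut (array([ 435. , -311.8]), 108, np.float64(0.29))
pot (array([ 560.6, -317.7]), 107, np.float64(0.28))
large (array([ 560.1, -206.1]), 204, np.float64(0.22))
```

```bash
cat > d.py <<'E'
import sys
from rig import robot
from scipy.spatial.transform import Rotation as R
import numpy as np
x,y,z,yaw=map(float,sys.argv[1:5])  # mm, rad
o=robot.get_obs(); Rt=R.from_quat(o['tool_rot'])
T=R.from_euler('z',yaw)*R.from_euler('x',np.pi)
d=Rt.inv().apply(np.array([x,y,z])-o['position']*1000)/10
r=(Rt.inv()*T).as_rotvec()
print('t',o['time'].__round__(2),'pos',(o['position']*1000).round(1),'q',np.round(o['q'],2),'w',round(o['grip_width']*1000,1),'F',o['ft_force'].round(1)); print('d',d.round(2),'r',r.round(3),'dist',np.linalg.norm(d).round(2))
E
python3 d.py 444 -96 120 1.386
```

```text
t 1.2 pos [ 214.2 -587.1  222.6] q [-1.4   0.53  1.43  0.    1.18 -0.18] w 87.2 F [0.3 0.4 0.4]
d [ 38.42 -38.26  10.26] r [ 0.     0.    -1.036] dist 55.18
```

Call:
send_rows(
  deltas=[
    {"tx": 3,"ty": -2.9,"tz": 0.6,"rz": -0.1},
    {"tx": 6,"ty": -5.8,"tz": 1.2,"rz": -0.2},
    {"tx": 9,"ty": -8.7,"tz": 1.8,"rz": -0.3},
    {"tx": 12,"ty": -11.6,"tz": 2.4,"rz": -0.4},
    {"tx": 15,"ty": -14.5,"tz": 3,"rz": -0.5},
  ],
)

```text
schema error: expected keys tx, ty, tz, rx, ry, rz
```

```bash
python3 d.py 444 -96 120 1.386
```

```text
t 1.2 pos [ 214.2 -587.1  222.6] q [-1.4   0.53  1.43  0.    1.18 -0.18] w 87.2 F [0.3 0.4 0.4]
d [ 38.42 -38.26  10.26] r [ 0.     0.    -1.036] dist 55.18
```

Call:
send_rows(
  deltas=[
    {"tx": 2.8,"ty": -2.8,"tz": 0.6,"rx": 0,"ry": 0,"rz": -0.1},
    {"tx": 5.6,"ty": -5.6,"tz": 1.2,"rx": 0,"ry": 0,"rz": -0.2},
    {"tx": 8.4,"ty": -8.4,"tz": 1.8,"rx": 0,"ry": 0,"rz": -0.3},
    {"tx": 11.2,"ty": -11.2,"tz": 2.4,"rx": 0,"ry": 0,"rz": -0.4},
    {"tx": 14,"ty": -14,"tz": 3,"rx": 0,"ry": 0,"rz": -0.5},
  ],
)

```text
time: 1.62
position: [0.2982, -0.4061, 0.1925]
tool_rot: [0.91, 0.414, 0.0, 0.0]
ft_force: [1.2, 0.2, -0.6]
grip_width: 0.0873
```

```bash
python3 d.py 444 -96 120 1.386
```

```text
t 1.62 pos [ 298.2 -406.1  192.5] q [-1.16  0.41  1.77  0.    0.97 -0.44] w 87.3 F [ 1.2  0.2 -0.6]
d [32.96 -9.39  7.24] r [ 0.001  0.    -0.532] dist 35.03
```

Call:
send_rows(
  deltas=[
    {"tx": 3.7,"ty": -1,"tz": 0.5,"rx": 0,"ry": 0,"rz": -0.1},
    {"tx": 7.4,"ty": -2.1,"tz": 1,"rx": 0,"ry": 0,"rz": -0.2},
    {"tx": 11.1,"ty": -3.1,"tz": 1.6,"rx": 0,"ry": 0,"rz": -0.3},
    {"tx": 14.8,"ty": -4.2,"tz": 2.5,"rx": 0,"ry": 0,"rz": -0.4},
    {"tx": 18.5,"ty": -5.2,"tz": 3.5,"rx": 0,"ry": 0,"rz": -0.5},
  ],
)

```text
time: 2.03
position: [0.3816, -0.233, 0.1578]
tool_rot: [0.779, 0.626, 0.0, 0.001]
ft_force: [1.0, -0.1, -0.3]
grip_width: 0.0869
```

```bash
python3 d.py 444 -96 100 1.386
```

```text
t 2.03 pos [ 381.6 -233.   157.8] q [-0.8   0.4   1.93  0.    0.81 -0.58] w 86.9 F [ 1.  -0.1 -0.3]
d [14.73  3.14  5.77] r [ 0.001  0.001 -0.032] dist 16.13
```

Call:
send_rows(
  deltas=[
    {"tx": 3.7,"ty": 0.8,"tz": 0.5,"rx": 0,"ry": 0,"rz": -0.032},
    {"tx": 7.4,"ty": 1.6,"tz": 1.5,"rx": 0,"ry": 0,"rz": -0.032},
    {"tx": 11,"ty": 2.4,"tz": 3,"rx": 0,"ry": 0,"rz": -0.032},
    {"tx": 14.5,"ty": 3.1,"tz": 5,"rx": 0,"ry": 0,"rz": -0.032},
    {"tx": 14.5,"ty": 3.1,"tz": 5.7,"rx": 0,"ry": 0,"rz": -0.032},
  ],
)

```text
time: 2.45
position: [0.4432, -0.0943, 0.0991]
tool_rot: [0.769, 0.64, 0.0, -0.002]
ft_force: [-0.8, 0.6, 0.5]
grip_width: 0.0874
```

```bash
python3 d.py 444 -96 6 1.386
```

```text
t 2.45 pos [443.2 -94.3  99.1] q [-0.46  0.52  1.97  0.    0.66 -0.28] w 87.4 F [-0.8  0.6  0.5]
d [-0.18  0.13  9.31] r [-0.002 -0.002  0.002] dist 9.31
```

Call:
send_rows(
  deltas=[
    {"tx": -0.2,"ty": 0.1,"tz": 3,"rx": 0,"ry": 0,"rz": 0},
    {"tx": -0.2,"ty": 0.1,"tz": 6,"rx": 0,"ry": 0,"rz": 0},
    {"tx": -0.2,"ty": 0.1,"tz": 8,"rx": 0,"ry": 0,"rz": 0},
    {"tx": -0.2,"ty": 0.1,"tz": 9.3,"rx": 0,"ry": 0,"rz": 0},
    {"tx": -0.2,"ty": 0.1,"tz": 9.3,"rx": 0,"ry": 0,"rz": 0},
  ],
)

```text
time: 2.87
position: [0.4424, -0.1018, 0.0054]
tool_rot: [0.771, 0.637, -0.001, -0.002]
ft_force: [0.5, -0.3, 0.2]
grip_width: 0.0868
```

```bash
python3 d.py 444 -96 6 1.386
```

```text
t 2.87 pos [ 442.4 -101.8    5.4] q [-0.47  0.72  2.01 -0.    0.42 -0.28] w 86.8 F [ 0.5 -0.3  0.2]
d [ 0.6   0.05 -0.06] r [-0.004 -0.001 -0.005] dist 0.61
```

Call:
send_rows(
  deltas=[
    {"tx": 0,"ty": 0,"tz": 0,"rx": 0,"ry": 0,"rz": 0},
    {"tx": 0,"ty": 0,"tz": 0,"rx": 0,"ry": 0,"rz": 0},
    {"tx": 0,"ty": 0,"tz": 0,"rx": 0,"ry": 0,"rz": 0},
    {"tx": 0,"ty": 0,"tz": 0,"rx": 0,"ry": 0,"rz": 0},
    {"tx": 0,"ty": 0,"tz": 0,"rx": 0,"ry": 0,"rz": 0},
  ],
  claw=4,
  squeeze=20,
)

```text
time: 3.28
position: [0.444, -0.1021, 0.0085]
tool_rot: [0.771, 0.637, 0.0, 0.001]
ft_force: [0.4, -0.3, 0.1]
grip_width: 0.0619
```

```bash
python3 d.py 444 -96 6 1.386
```

```text
t 3.28 pos [ 444.  -102.1    8.5] q [-0.47  0.72  2.01 -0.    0.42 -0.28] w 61.9 F [ 0.4 -0.3  0.1]
d [ 0.6  -0.12  0.24] r [ 0.002  0.001 -0.004] dist 0.66
```

Call:
send_rows(
  deltas=[
    {"tx": 0.6,"ty": 0,"tz": 0.1,"rx": 0,"ry": 0,"rz": 0},
    {"tx": 0.6,"ty": 0,"tz": 0.1,"rx": 0,"ry": 0,"rz": 0},
    {"tx": 0.6,"ty": 0,"tz": 0.1,"rx": 0,"ry": 0,"rz": 0},
    {"tx": 0.6,"ty": 0,"tz": 0.1,"rx": 0,"ry": 0,"rz": 0},
    {"tx": 0.6,"ty": 0,"tz": 0.1,"rx": 0,"ry": 0,"rz": 0},
  ],
)

```text
time: 3.7
position: [0.4446, -0.0953, 0.0069]
tool_rot: [0.771, 0.637, 0.0, -0.0]
ft_force: [1.0, 3.3, 5.8]
grip_width: 0.0497
```

```bash
for i in 1 2 ; do python3 d.py 444 -96 6 1.386;done; python3 -c "
from h import *
for i in range(4):
  c=shot('side','s1'); print(robot.get_obs()['position']*1000)"
```

```text
t 3.7 pos [444.6 -95.3   6.9] q [-0.46  0.72  2.01  0.    0.42 -0.27] w 49.7 F [1.  3.3 5.8]
d [-0.08 -0.05  0.09] r [ 0.    -0.    -0.004] dist 0.13
t 3.7 pos [444.6 -95.3   6.9] q [-0.46  0.72  2.01  0.    0.42 -0.27] w 49.7 F [1.  3.3 5.8]
d [-0.08 -0.05  0.09] r [ 0.    -0.    -0.004] dist 0.13
[444.6171146  -95.33636569   6.90844326]
[444.60760573 -95.34443423   6.89586968]
[444.59944633 -95.37151529   6.90941183]
[444.58843885 -95.34385219   6.9069314 ]
```

View pics/s1.png

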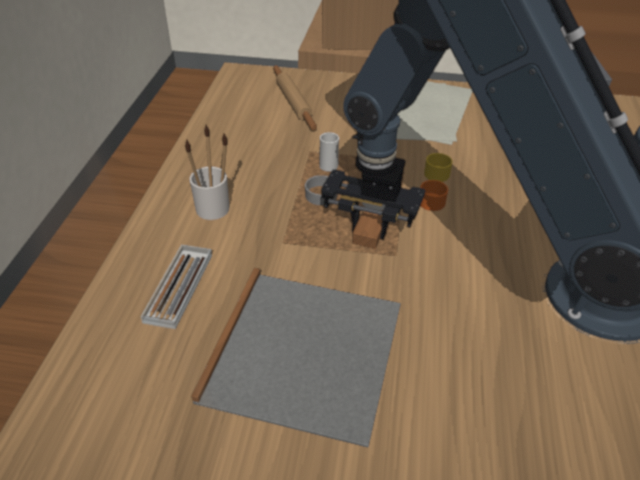

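```bash
python3 d.py 523.8 215 80 1.468
```

```text
t 3.9 pos [444.6 -95.3   6.9] q [-0.46  0.72  2.01  0.    0.42 -0.27] w 49.7 F [0.3 4.9 5.9]
d [31.97  1.95 -7.3 ] r [ 0.    -0.    -0.086] dist 32.85
```

Call:
send_rows(
  deltas=[
    {"tx": 0,"ty": 0,"tz": -2.5,"rx": 0,"ry": 0,"rz": 0},
    {"tx": 0,"ty": 0,"tz": -5,"rx": 0,"ry": 0,"rz": 0},
    {"tx": 2.5,"ty": 0.2,"tz": -7,"rx": 0,"ry": 0,"rz": 0},
    {"tx": 6,"ty": 0.4,"tz": -7.3,"rx": 0,"ry": 0,"rz": -0.03},
    {"tx": 9.5,"ty": 0.6,"tz": -7.3,"rx": 0,"ry": 0,"rz": -0.06},
  ],
)

```text
time: 4.32
position: [0.4697, -0.0038, 0.081]
tool_rot: [0.752, 0.66, 0.001, 0.002]
ft_force: [-0.2, 0.5, -1.2]
grip_width: 0.0499
```

Call:
send_rows(
  deltas=[
    {"tx": 3.7,"ty": 0,"tz": 0,"rx": 0,"ry": 0,"rz": -0.02},
    {"tx": 7.4,"ty": 0,"tz": 0,"rx": 0,"ry": 0,"rz": -0.02},
    {"tx": 11.1,"ty": 0,"tz": 0,"rx": 0,"ry": 0,"rz": -0.02},
    {"tx": 14.8,"ty": 0,"tz": 0,"rx": 0,"ry": 0,"rz": -0.02},
    {"tx": 18,"ty": 0,"tz": 0,"rx": 0,"ry": 0,"rz": -0.02},
  ],
)

```text
time: 4.73
position: [0.4911, 0.1769, 0.0793]
tool_rot: [0.744, 0.668, -0.0, -0.0]
ft_force: [1.3, -0.5, -1.1]
grip_width: 0.0495
```

```bash
python3 d.py 523.8 215 80 1.468
```

```text
t 4.73 pos [491.1 176.9  79.3] q [ 0.13  0.61  1.81 -0.    0.72  0.24] w 49.5 F [ 1.3 -0.5 -1.1]
d [ 4.14  2.84 -0.07] r [-0.     0.    -0.005] dist 5.02
```

Call:
send_rows(
  deltas=[
    {"tx": 2.4,"ty": 1.6,"tz": 0,"rx": 0,"ry": 0,"rz": 0},
    {"tx": 3.6,"ty": 2.5,"tz": 0,"rx": 0,"ry": 0,"rz": 0},
    {"tx": 4,"ty": 2.8,"tz": 0,"rx": 0,"ry": 0,"rz": 0},
    {"tx": 4,"ty": 2.8,"tz": 0,"rx": 0,"ry": 0,"rz": 0},
    {"tx": 4,"ty": 2.8,"tz": 0,"rx": 0,"ry": 0,"rz": 0},
  ],
)

```text
time: 5.15
position: [0.5224, 0.2107, 0.079]
tool_rot: [0.745, 0.668, -0.001, -0.0]
ft_force: [-0.8, 0.6, -0.3]
grip_width: 0.0499
```

```bash
python3 d.py 523.8 215 14 1.468
```

```text
t 5.15 pos [522.4 210.7  79. ] q [ 0.19  0.65  1.7  -0.    0.79  0.29] w 49.9 F [-0.8  0.6 -0.3]
d [0.45 0.11 6.5 ] r [-0.002  0.001 -0.006] dist 6.51
```

Call:
send_rows(
  deltas=[
    {"tx": 0.4,"ty": 0.1,"tz": 2,"rx": 0,"ry": 0,"rz": -0.005},
    {"tx": 0.4,"ty": 0.1,"tz": 4,"rx": 0,"ry": 0,"rz": -0.005},
    {"tx": 0.4,"ty": 0.1,"tz": 5.4,"rx": 0,"ry": 0,"rz": -0.005},
    {"tx": 0.4,"ty": 0.1,"tz": 5.9,"rx": 0,"ry": 0,"rz": -0.005},
    {"tx": 0.4,"ty": 0.1,"tz": 5.9,"rx": 0,"ry": 0,"rz": -0.005},
  ],
)

```text
time: 5.57
position: [0.5231, 0.2138, 0.0192]
tool_rot: [0.743, 0.669, -0.002, -0.001]
ft_force: [0.5, 0.4, -0.3]
grip_width: 0.0502
```

Call:
send_rows(
  deltas=[
    {"tx": 0,"ty": 0,"tz": 0,"rx": 0,"ry": 0,"rz": 0},
    {"tx": 0,"ty": 0,"tz": 0,"rx": 0,"ry": 0,"rz": 0},
  ],
)

```text
time: 5.73
position: [0.5255, 0.2149, 0.0214]
tool_rot: [0.743, 0.669, 0.0, 0.0]
ft_force: [0.9, -1.0, -0.1]
grip_width: 0.0498
```

```bash
python3 d.py 523.8 215 12.5 1.468
```

```text
t 5.73 pos [525.5 214.9  21.4] q [ 0.19  0.75  1.72 -0.    0.67  0.3 ] w 49.8 F [ 0.9 -1.  -0.1]
d [-0.01 -0.18  0.89] r [ 0.001 -0.    -0.002] dist 0.91
```

```bash
python3 -c "
from h import *
for i in range(3):
  c=robot.camera('side'); o=robot.get_obs();print(o['position']*1000,o['tool_rot'])"; python3 d.py 523.8 215 12.5 1.468
```

```text
[525.71045539 215.12810809  21.52117923] [7.43076962e-01 6.69205472e-01 6.92397411e-04 4.29262192e-04]
[525.76629965 215.26372863  21.57935887] [7.43009666e-01 6.69280066e-01 7.74386085e-04 4.78242982e-04]
[525.70181676 215.360273    21.50210291] [7.42950536e-01 6.69345759e-01 7.44839715e-04 4.47673398e-04]
t 5.88 pos [525.7 215.4  21.5] q [ 0.19  0.75  1.72 -0.    0.67  0.3 ] w 50.1 F [ 0.3  0.1 -1.3]
d [-0.06 -0.19  0.9 ] r [ 0.002 -0.001 -0.001] dist 0.92
```

Call:
send_rows(
  deltas=[
    {"tx": -0.05,"ty": -0.2,"tz": 0.3,"rx": 0,"ry": 0,"rz": 0},
    {"tx": -0.05,"ty": -0.2,"tz": 0.6,"rx": 0,"ry": 0,"rz": 0},
    {"tx": -0.05,"ty": -0.2,"tz": 0.8,"rx": 0,"ry": 0,"rz": 0},
    {"tx": -0.05,"ty": -0.2,"tz": 0.9,"rx": 0,"ry": 0,"rz": 0},
    {"tx": -0.05,"ty": -0.2,"tz": 0.9,"rx": 0,"ry": 0,"rz": 0},
  ],
)

```text
time: 6.3
position: [0.5227, 0.2151, 0.0119]
tool_rot: [0.743, 0.669, -0.0, -0.0]
ft_force: [-2.1, -0.7, 4.0]
grip_width: 0.0496
```

Call:
send_rows(
  deltas=[
    {"tx": 0,"ty": 0,"tz": 0,"rx": 0,"ry": 0,"rz": 0},
    {"tx": 0,"ty": 0,"tz": 0,"rx": 0,"ry": 0,"rz": 0},
    {"tx": 0,"ty": 0,"tz": 0,"rx": 0,"ry": 0,"rz": 0},
  ],
)

```text
time: 6.55
position: [0.5227, 0.2151, 0.0119]
tool_rot: [0.743, 0.669, -0.0, -0.0]
ft_force: [-2.6, -0.2, 5.2]
grip_width: 0.0499
```

```bash
python3 d.py 523.8 215 12 1.468
```

```text
t 6.55 pos [522.7 215.1  11.9] q [ 0.19  0.77  1.72 -0.    0.65  0.3 ] w 49.9 F [-2.6 -0.2  5.2]
d [ 0.    0.11 -0.01] r [-0.001  0.    -0.001] dist 0.11
```

Call:
send_rows(
  deltas=[
    {"tx": 0,"ty": 0.1,"tz": 0,"rx": 0,"ry": 0,"rz": 0},
    {"tx": 0,"ty": 0.1,"tz": 0,"rx": 0,"ry": 0,"rz": 0},
    {"tx": 0,"ty": 0.1,"tz": 0,"rx": 0,"ry": 0,"rz": 0},
  ],
)

```text
time: 6.8
position: [0.5227, 0.2151, 0.012]
tool_rot: [0.743, 0.669, -0.001, -0.001]
ft_force: [-2.6, -0.9, 6.6]
grip_width: 0.0499
```

Call:
send_rows(
  deltas=[
    {"tx": 0,"ty": 0,"tz": 0,"rx": 0,"ry": 0,"rz": 0},
    {"tx": 0,"ty": 0,"tz": 0,"rx": 0,"ry": 0,"rz": 0},
    {"tx": 0,"ty": 0,"tz": 0,"rx": 0,"ry": 0,"rz": 0},
    {"tx": 0,"ty": 0,"tz": 0,"rx": 0,"ry": 0,"rz": 0},
  ],
  claw=8.7,
)

```text
time: 7.13
position: [0.5243, 0.215, 0.0113]
tool_rot: [0.743, 0.669, 0.0, 0.0]
ft_force: [-0.4, -0.3, -0.5]
grip_width: 0.0688
```

Call:
send_rows(
  deltas=[
    {"tx": 0,"ty": 0,"tz": -2,"rx": 0,"ry": 0,"rz": 0},
    {"tx": 0,"ty": 0,"tz": -5,"rx": 0,"ry": 0,"rz": 0},
    {"tx": -1,"ty": 0,"tz": -9,"rx": 0,"ry": 0,"rz": 0},
    {"tx": -4,"ty": 0,"tz": -11,"rx": 0,"ry": 0,"rz": 0},
    {"tx": -8,"ty": 0,"tz": -11,"rx": 0,"ry": 0,"rz": 0},
  ],
)

```text
time: 7.55
position: [0.5199, 0.1368, 0.1261]
tool_rot: [0.741, 0.671, 0.005, 0.004]
ft_force: [0.4, -0.5, -0.7]
grip_width: 0.0867
```

```bash
python3 d.py 435.5 -312.8 120 1.57
```

```text
t 7.55 pos [519.9 136.8 126.1] q [0.05 0.55 1.75 0.   0.83 0.15] w 86.7 F [ 0.4 -0.5 -0.7]
d [-45.58  -3.93   0.46] r [ 0.012 -0.002 -0.099] dist 45.75
```

Call:
send_rows(
  deltas=[
    {"tx": -3.8,"ty": -0.3,"tz": 0,"rx": 0,"ry": 0,"rz": 0.08},
    {"tx": -7.6,"ty": -0.6,"tz": 0,"rx": 0,"ry": 0,"rz": 0.16},
    {"tx": -11.4,"ty": -0.9,"tz": 0,"rx": 0,"ry": 0,"rz": 0.24},
    {"tx": -15.2,"ty": -1.2,"tz": 0,"rx": 0,"ry": 0,"rz": 0.32},
    {"tx": -19,"ty": -1.5,"tz": 0,"rx": 0,"ry": 0,"rz": 0.4},
  ],
)

```text
time: 7.97
position: [0.4807, -0.0537, 0.1216]
tool_rot: [0.862, 0.507, 0.0, 0.0]
ft_force: [1.2, 0.2, -0.1]
grip_width: 0.0868
```

```bash
python3 d.py 435.5 -312.8 120 0.785
```

```text
t 7.97 pos [480.7 -53.7 121.6] q [-0.34  0.5   1.88 -0.    0.76  0.16] w 86.8 F [ 1.2  0.2 -0.1]
d [-24.83   8.65   0.16] r [ 0.    -0.     0.278] dist 26.3
```

Call:
send_rows(
  deltas=[
    {"tx": -3.8,"ty": 1.3,"tz": 0,"rx": 0,"ry": 0,"rz": 0.06},
    {"tx": -7.6,"ty": 2.6,"tz": 0,"rx": 0,"ry": 0,"rz": 0.12},
    {"tx": -11.4,"ty": 4,"tz": 0,"rx": 0,"ry": 0,"rz": 0.18},
    {"tx": -15.2,"ty": 5.3,"tz": 0,"rx": 0,"ry": 0,"rz": 0.24},
    {"tx": -19,"ty": 6.6,"tz": 0,"rx": 0,"ry": 0,"rz": 0.278},
  ],
)

```text
time: 8.38
position: [0.4465, -0.2524, 0.1215]
tool_rot: [0.924, 0.383, 0.0, 0.0]
ft_force: [1.3, -0.8, -0.1]
grip_width: 0.0868
```

```bash
python3 d.py 435.5 -312.8 120 0.785
```

```text
t 8.38 pos [ 446.5 -252.4  121.5] q [-0.73  0.53  1.81  0.    0.8   0.05] w 86.8 F [ 1.3 -0.8 -0.1]
d [-5.05  3.49  0.15] r [ 0.    -0.     0.001] dist 6.14
```

Call:
send_rows(
  deltas=[
    {"tx": -3,"ty": 2,"tz": 0.5,"rx": 0,"ry": 0,"rz": 0},
    {"tx": -4.6,"ty": 3.1,"tz": 1.5,"rx": 0,"ry": 0,"rz": 0},
    {"tx": -4.8,"ty": 3.3,"tz": 4,"rx": 0,"ry": 0,"rz": 0},
    {"tx": -4.8,"ty": 3.3,"tz": 6,"rx": 0,"ry": 0,"rz": 0},
    {"tx": -4.8,"ty": 3.3,"tz": 6,"rx": 0,"ry": 0,"rz": 0},
  ],
)

```text
time: 8.8
position: [0.4346, -0.3067, 0.0583]
tool_rot: [0.924, 0.383, -0.001, -0.003]
ft_force: [-1.3, 0.4, -0.6]
grip_width: 0.0871
```

```bash
python3 d.py 435.5 -312.8 9 0.785; python3 -c "
from h import *
c=shot('side','s2');c=shot('top','t2')
im=cv2.imread('pics/t2.png');cv2.imwrite('pics/t2c.png',im[:, :]); print(robot.get_obs()['joint_velocities'].round(3))"; python3 d.py 435.5 -312.8 9 0.785
```

```text
t 8.8 pos [ 434.6 -306.7   58.3] q [-0.82  0.66  1.79 -0.    0.7  -0.04] w 87.1 F [-1.3  0.4 -0.6]
d [-0.37  0.53  4.93] r [-0.007 -0.     0.002] dist 4.97
[ 0.011 -0.035 -0.015  0.    -0.003  0.001]
t 8.9 pos [ 436.2 -307.2   61. ] q [-0.82  0.66  1.79  0.    0.7  -0.04] w 86.7 F [ 0.1  0.9 -0.4]
d [-0.45  0.35  5.2 ] r [-0.002 -0.     0.004] dist 5.23
```

View pics/s2.png

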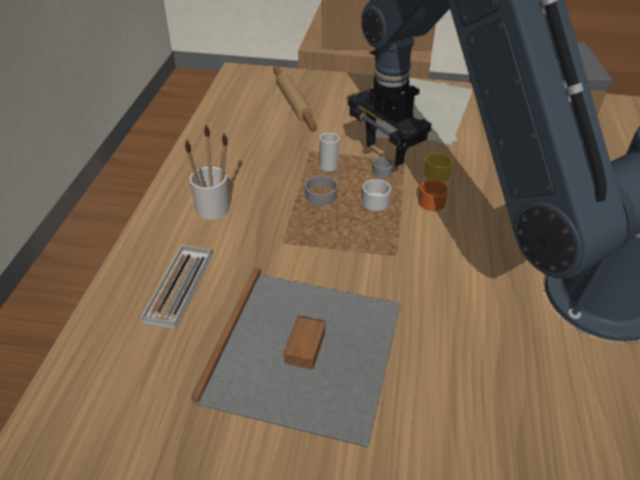

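View pics/t2.png

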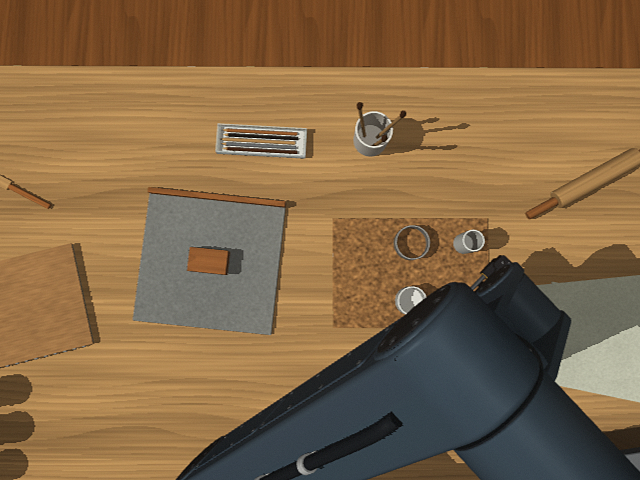

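Call:
send_rows(
  deltas=[
    {"tx": -0.45,"ty": 0.35,"tz": 1,"rx": 0,"ry": 0,"rz": 0},
    {"tx": -0.45,"ty": 0.35,"tz": 3,"rx": 0,"ry": 0,"rz": 0},
    {"tx": -0.45,"ty": 0.35,"tz": 4.6,"rx": 0,"ry": 0,"rz": 0},
    {"tx": -0.45,"ty": 0.35,"tz": 5.2,"rx": 0,"ry": 0,"rz": 0},
    {"tx": -0.45,"ty": 0.35,"tz": 5.2,"rx": 0,"ry": 0,"rz": 0},
  ],
)

```text
time: 9.32
position: [0.4359, -0.3129, 0.0089]
tool_rot: [0.923, 0.385, -0.0, -0.001]
ft_force: [-0.1, 0.5, -0.5]
grip_width: 0.087
```

```bash
python3 - <<'E'
from m import *
for n in('side','top'):
    c=robot.camera(n);W=world(c)
    print(n,'block',rects(W,.034,.055,(.45,.6,.1,.32))[:2],'strip',rects(W,.016,.032,(.6,.72,.03,.37))[0])
E
python3 d.py 435.5 -312.8 8 0.785
```

```text
side block (((521.8370361328125, 215.5048828125), (83.17881774902344, 50.365360260009766), 83.861328125), 1197) strip ((655.8016357421875, 202.2556915283203), (291.3472900390625, 13.827176094055176), 83.95327758789062)
top block (((522.3577880859375, 212.9896240234375), (79.87406921386719, 49.72477722167969), 84.1337890625), 893) strip ((656.6751098632812, 200.25515747070312), (289.5738220214844, 13.18985652923584), 84.15644073486328)
t 9.42 pos [ 436.6 -313.5   10.1] q [-0.83  0.75  1.8  -0.    0.59 -0.05] w 87.2 F [ 0.1  1.  -0.1]
d [-0.02 -0.13  0.21] r [0.001 0.    0.004] dist 0.25
```

Call:
send_rows(
  deltas=[
    {"tx": 0,"ty": -0.1,"tz": 0.2,"rx": 0,"ry": 0,"rz": 0},
    {"tx": 0,"ty": -0.1,"tz": 0.2,"rx": 0,"ry": 0,"rz": 0},
    {"tx": 0,"ty": -0.1,"tz": 0.2,"rx": 0,"ry": 0,"rz": 0},
    {"tx": 0,"ty": -0.1,"tz": 0.2,"rx": 0,"ry": 0,"rz": 0},
    {"tx": 0,"ty": -0.1,"tz": 0.2,"rx": 0,"ry": 0,"rz": 0},
  ],
  claw=4,
  squeeze=15,
)

```text
time: 9.83
position: [0.4355, -0.3127, 0.0079]
tool_rot: [0.923, 0.384, 0.0, 0.0]
ft_force: [0.4, 0.6, -0.3]
grip_width: 0.0617
```

Call:
send_rows(
  deltas=[
    {"tx": 0,"ty": 0,"tz": 0,"rx": 0,"ry": 0,"rz": 0},
    {"tx": 0,"ty": 0,"tz": 0,"rx": 0,"ry": 0,"rz": 0},
    {"tx": 0,"ty": 0,"tz": 0,"rx": 0,"ry": 0,"rz": 0},
    {"tx": 0,"ty": 0,"tz": 0,"rx": 0,"ry": 0,"rz": 0},
    {"tx": 0,"ty": 0,"tz": 0,"rx": 0,"ry": 0,"rz": 0},
  ],
)

```text
time: 10.25
position: [0.4355, -0.3127, 0.0077]
tool_rot: [0.923, 0.384, 0.0, 0.0]
ft_force: [-0.0, -0.3, 0.6]
grip_width: 0.0456
```

```bash
python3 d.py 435.5 -312.8 8 0.785;python3 d.py 522.8 214.6 120 0.785
```

```text
t 10.25 pos [ 435.5 -312.7    7.7] q [-0.83  0.75  1.8  -0.    0.59 -0.05] w 45.6 F [-0.  -0.3  0.6]
d [-0.01  0.01 -0.03] r [0.    0.    0.004] dist 0.04
t 10.25 pos [ 435.5 -312.7    7.7] q [-0.83  0.75  1.8  -0.    0.59 -0.05] w 45.6 F [-0.  -0.3  0.6]
d [ 43.57 -30.96 -11.25] r [0.    0.    0.004] dist 54.61
```

Call:
send_rows(
  deltas=[
    {"tx": 0,"ty": 0,"tz": -3,"rx": 0,"ry": 0,"rz": 0},
    {"tx": 0,"ty": 0,"tz": -6.5,"rx": 0,"ry": 0,"rz": 0},
    {"tx": 1,"ty": -0.7,"tz": -9.5,"rx": 0,"ry": 0,"rz": 0},
    {"tx": 3.8,"ty": -2.7,"tz": -11.2,"rx": 0,"ry": 0,"rz": 0},
    {"tx": 7,"ty": -5,"tz": -11.2,"rx": 0,"ry": 0,"rz": 0},
  ],
)

```text
time: 10.67
position: [0.4519, -0.2306, 0.1232]
tool_rot: [0.924, 0.382, 0.002, 0.005]
ft_force: [0.4, 0.8, -0.9]
grip_width: 0.0449
```

Call:
send_rows(
  deltas=[
    {"tx": 3.2,"ty": -2.3,"tz": 0,"rx": 0,"ry": 0,"rz": 0},
    {"tx": 6.4,"ty": -4.6,"tz": 0,"rx": 0,"ry": 0,"rz": 0},
    {"tx": 9.6,"ty": -6.9,"tz": 0,"rx": 0,"ry": 0,"rz": 0},
    {"tx": 12.8,"ty": -9.2,"tz": 0,"rx": 0,"ry": 0,"rz": 0},
    {"tx": 16,"ty": -11.5,"tz": 0,"rx": 0,"ry": 0,"rz": 0},
  ],
)

```text
time: 11.08
position: [0.48, -0.0312, 0.1195]
tool_rot: [0.923, 0.384, -0.0, -0.0]
ft_force: [0.3, -0.9, 0.2]
grip_width: 0.0451
```

Call:
send_rows(
  deltas=[
    {"tx": 3.2,"ty": -2.3,"tz": 0,"rx": 0,"ry": 0,"rz": 0},
    {"tx": 6.4,"ty": -4.6,"tz": 0,"rx": 0,"ry": 0,"rz": 0},
    {"tx": 9.6,"ty": -6.9,"tz": 0,"rx": 0,"ry": 0,"rz": 0},
    {"tx": 12.8,"ty": -9.2,"tz": 0,"rx": 0,"ry": 0,"rz": 0},
    {"tx": 16,"ty": -11.5,"tz": 0,"rx": 0,"ry": 0,"rz": 0},
  ],
)

```text
time: 11.5
position: [0.511, 0.1635, 0.1194]
tool_rot: [0.923, 0.384, -0.0, -0.0]
ft_force: [1.3, -0.1, -0.3]
grip_width: 0.0451
```

```bash
python3 d.py 522.8 214.6 90 0.785
```

```text
t 11.5 pos [511.  163.5 119.4] q [ 0.1   0.56  1.75 -0.    0.83  0.88] w 45.1 F [ 1.3 -0.1 -0.3]
d [ 4.46 -2.76  2.94] r [-0.     0.001  0.004] dist 6.01
```

Call:
send_rows(
  deltas=[
    {"tx": 2.6,"ty": -1.6,"tz": 0.6,"rx": 0,"ry": 0,"rz": 0},
    {"tx": 3.9,"ty": -2.4,"tz": 1.8,"rx": 0,"ry": 0,"rz": 0},
    {"tx": 4.2,"ty": -2.6,"tz": 2.9,"rx": 0,"ry": 0,"rz": 0},
    {"tx": 4.2,"ty": -2.6,"tz": 2.9,"rx": 0,"ry": 0,"rz": 0},
    {"tx": 4.2,"ty": -2.6,"tz": 2.9,"rx": 0,"ry": 0,"rz": 0},
  ],
)

```text
time: 11.92
position: [0.5212, 0.2087, 0.0895]
tool_rot: [0.923, 0.384, -0.002, -0.0]
ft_force: [-0.2, 0.7, -0.4]
grip_width: 0.045
```

```bash
python3 - <<'E'
from m import *
for i in range(2):
  c=shot('side','s3')
W=world(c)
print('block?',rects(W,.034,.055,(.45,.6,.1,.32))[:2])
E
python3 d.py 522.8 214.6 43.5 0.785
```

```text
block? (((522.4893798828125, 222.05502319335938), (67.82730102539062, 50.507164001464844), 84.02156829833984), 982)
t 12.02 pos [522.3 208.2  90.5] q [ 0.18  0.63  1.7  -0.    0.81  0.96] w 44.7 F [-0.6 -0.1 -1.2]
d [ 0.49 -0.41  4.7 ] r [-0.     0.001  0.002] dist 4.75
```

View pics/s3.png

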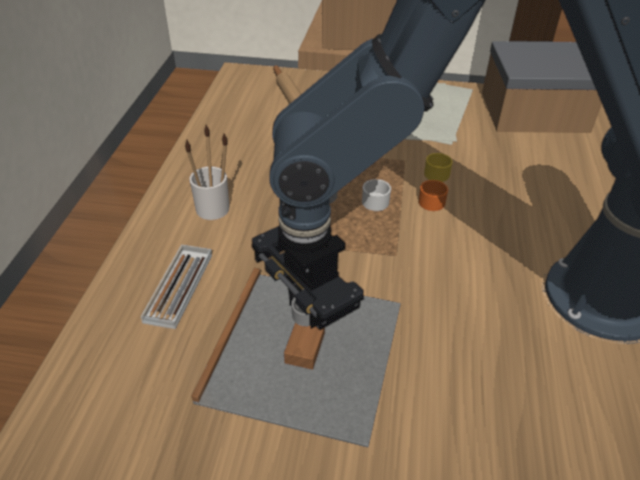

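Call:
send_rows(
  deltas=[
    {"tx": 0.5,"ty": -0.4,"tz": 1.5,"rx": 0,"ry": 0,"rz": 0},
    {"tx": 0.5,"ty": -0.4,"tz": 3,"rx": 0,"ry": 0,"rz": 0},
    {"tx": 0.5,"ty": -0.4,"tz": 4,"rx": 0,"ry": 0,"rz": 0},
    {"tx": 0.5,"ty": -0.4,"tz": 4.1,"rx": 0,"ry": 0,"rz": 0},
    {"tx": 0.5,"ty": -0.4,"tz": 4.1,"rx": 0,"ry": 0,"rz": 0},
  ],
)

```text
time: 12.43
position: [0.5231, 0.215, 0.0493]
tool_rot: [0.923, 0.384, -0.001, -0.0]
ft_force: [-0.2, 0.2, -0.2]
grip_width: 0.0454
```

Call:
send_rows(
  deltas=[
    {"tx": 0,"ty": 0,"tz": 0,"rx": 0,"ry": 0,"rz": 0},
    {"tx": 0,"ty": 0,"tz": 0,"rx": 0,"ry": 0,"rz": 0},
  ],
)

```text
time: 12.6
position: [0.524, 0.2158, 0.0504]
tool_rot: [0.923, 0.384, 0.001, 0.0]
ft_force: [-0.5, 0.2, -0.5]
grip_width: 0.0451
```

```bash
python3 d.py 522.8 214.6 43 0.785
```

```text
t 12.6 pos [524.  215.8  50.4] q [ 0.19  0.7   1.71 -0.    0.73  0.98] w 45.1 F [-0.5  0.2 -0.5]
d [-0.17 -0.    0.74] r [ 0.001 -0.001  0.003] dist 0.76
```

Call:
send_rows(
  deltas=[
    {"tx": -0.2,"ty": 0,"tz": 0.2,"rx": 0,"ry": 0,"rz": 0},
    {"tx": -0.2,"ty": 0,"tz": 0.4,"rx": 0,"ry": 0,"rz": 0},
    {"tx": -0.2,"ty": 0,"tz": 0.6,"rx": 0,"ry": 0,"rz": 0},
    {"tx": -0.2,"ty": 0,"tz": 0.7,"rx": 0,"ry": 0,"rz": 0},
    {"tx": -0.2,"ty": 0,"tz": 0.75,"rx": 0,"ry": 0,"rz": 0},
  ],
)

```text
time: 13.02
position: [0.5218, 0.2146, 0.0426]
tool_rot: [0.923, 0.384, -0.0, 0.0]
ft_force: [-1.4, -0.3, 8.6]
grip_width: 0.0453
```

Call:
send_rows(
  deltas=[
    {"tx": 0,"ty": 0,"tz": 0,"rx": 0,"ry": 0,"rz": 0},
    {"tx": 0,"ty": 0,"tz": 0,"rx": 0,"ry": 0,"rz": 0},
  ],
)

```text
time: 13.18
position: [0.5218, 0.2146, 0.0426]
tool_rot: [0.923, 0.384, -0.0, 0.0]
ft_force: [-1.8, -0.4, 5.6]
grip_width: 0.045
```

```bash
python3 d.py 522.8 214.6 43 0.785
```

```text
t 13.18 pos [521.8 214.6  42.6] q [ 0.19  0.71  1.72 -0.    0.71  0.97] w 45.0 F [-1.8 -0.4  5.6]
d [ 0.07  0.07 -0.04] r [0.    0.    0.004] dist 0.11
```

Call:
send_rows(
  deltas=[
    {"tx": 0,"ty": 0,"tz": -0.05,"rx": 0,"ry": 0,"rz": 0},
    {"tx": 0,"ty": 0,"tz": -0.05,"rx": 0,"ry": 0,"rz": 0},
    {"tx": 0,"ty": 0,"tz": -0.05,"rx": 0,"ry": 0,"rz": 0},
    {"tx": 0,"ty": 0,"tz": -0.05,"rx": 0,"ry": 0,"rz": 0},
    {"tx": 0,"ty": 0,"tz": -0.05,"rx": 0,"ry": 0,"rz": 0},
  ],
  claw=8.7,
)

```text
time: 13.6
position: [0.5219, 0.2146, 0.0423]
tool_rot: [0.923, 0.384, -0.0, -0.0]
ft_force: [-0.3, -0.0, 0.9]
grip_width: 0.0708
```

Call:
send_rows(
  deltas=[
    {"tx": 0,"ty": 0,"tz": -2,"rx": 0,"ry": 0,"rz": 0},
    {"tx": 0,"ty": 0,"tz": -4.5,"rx": 0,"ry": 0,"rz": 0},
    {"tx": 0,"ty": 0,"tz": -8.5,"rx": 0,"ry": 0,"rz": 0},
    {"tx": -2.5,"ty": 2,"tz": -10,"rx": 0,"ry": 0,"rz": 0},
    {"tx": -5.5,"ty": 4.5,"tz": -10,"rx": 0,"ry": 0,"rz": 0},
  ],
)

```text
time: 14.02
position: [0.5186, 0.1454, 0.1467]
tool_rot: [0.922, 0.386, 0.005, 0.002]
ft_force: [1.4, -1.2, 0.2]
grip_width: 0.0865
```

```bash
python3 d.py 561 -318.8 150 0.785
```

```text
t 14.02 pos [518.6 145.4 146.7] q [0.07 0.51 1.73 0.   0.88 0.84] w 86.5 F [ 1.4 -1.2  0.2]
d [-30.12  35.58  -0.34] r [ 0.007 -0.008  0.009] dist 46.62
```

Call:
send_rows(
  deltas=[
    {"tx": -2.6,"ty": 3.1,"tz": 0,"rx": 0,"ry": 0,"rz": 0.08},
    {"tx": -5.2,"ty": 6.2,"tz": 0,"rx": 0,"ry": 0,"rz": 0.16},
    {"tx": -7.8,"ty": 9.3,"tz": 0,"rx": 0,"ry": 0,"rz": 0.24},
    {"tx": -10.4,"ty": 12.4,"tz": 0,"rx": 0,"ry": 0,"rz": 0.32},
    {"tx": -13,"ty": 15.5,"tz": 0,"rx": 0,"ry": 0,"rz": 0.4},
  ],
)

```text
time: 14.43
position: [0.5333, -0.0595, 0.1426]
tool_rot: [0.982, 0.191, 0.0, -0.0]
ft_force: [-0.1, 0.1, -0.5]
grip_width: 0.087
```

```bash
python3 d.py 561 -318.8 150 0
```

```text
t 14.43 pos [533.3 -59.5 142.6] q [-0.32  0.52  1.73  0.    0.89  0.87] w 87.0 F [-0.1  0.1 -0.5]
d [-7.17 25.07 -0.74] r [-0.    -0.     0.385] dist 26.09
```

Call:
send_rows(
  deltas=[
    {"tx": -1.1,"ty": 3.9,"tz": -0.2,"rx": 0,"ry": 0,"rz": 0.08},
    {"tx": -2.2,"ty": 7.8,"tz": -0.4,"rx": 0,"ry": 0,"rz": 0.16},
    {"tx": -3.3,"ty": 11.7,"tz": -0.7,"rx": 0,"ry": 0,"rz": 0.24},
    {"tx": -4.4,"ty": 15.6,"tz": -0.7,"rx": 0,"ry": 0,"rz": 0.32},
    {"tx": -5.5,"ty": 19.5,"tz": -0.7,"rx": 0,"ry": 0,"rz": 0.385},
  ],
)

```text
time: 14.85
position: [0.5563, -0.261, 0.1496]
tool_rot: [1.0, -0.0, 0.0, -0.0]
ft_force: [1.6, 0.3, -0.5]
grip_width: 0.0867
```

```bash
python3 d.py 561 -318.8 110 0
```

```text
t 14.85 pos [ 556.3 -261.   149.6] q [-0.62  0.6   1.53  0.    1.01  0.95] w 86.7 F [ 1.6  0.3 -0.5]
d [0.47 5.78 3.96] r [-0. -0. -0.] dist 7.02
```

Call:
send_rows(
  deltas=[
    {"tx": 0.3,"ty": 3.4,"tz": 0.5,"rx": 0,"ry": 0,"rz": 0},
    {"tx": 0.5,"ty": 5,"tz": 2,"rx": 0,"ry": 0,"rz": 0},
    {"tx": 0.5,"ty": 5.5,"tz": 3.9,"rx": 0,"ry": 0,"rz": 0},
    {"tx": 0.5,"ty": 5.5,"tz": 3.9,"rx": 0,"ry": 0,"rz": 0},
    {"tx": 0.5,"ty": 5.5,"tz": 3.9,"rx": 0,"ry": 0,"rz": 0},
  ],
)

```text
time: 15.27
position: [0.5604, -0.3132, 0.1091]
tool_rot: [1.0, 0.001, -0.002, -0.001]
ft_force: [0.4, 1.2, 0.4]
grip_width: 0.0868
```

```bash
python3 - <<'E'
from m import *
for n in('side','top'):
    c=shot(n,n+'4');W=world(c)
    print(n,'cut',rim(W,.060,.078,(522,214.5),23),'pot',rim(W,.076,.092,(561,-318),22))
E
python3 d.py 561 -318.8 45 0
```

```text
side cut (array([520.5, 215.6]), 234, np.float64(0.04)) pot (array([ 560.3, -317.5]), 79, np.float64(0.29))
top cut (array([521.2, 213.2]), 121, np.float64(0.0)) pot None
t 15.37 pos [ 561.9 -313.1  111.1] q [-0.68  0.68  1.48  0.    0.98  0.88] w 87.1 F [-0.4  0.2  0.9]
d [-0.09  0.57  6.61] r [-0.    -0.     0.004] dist 6.63
```

View pics/side4.png

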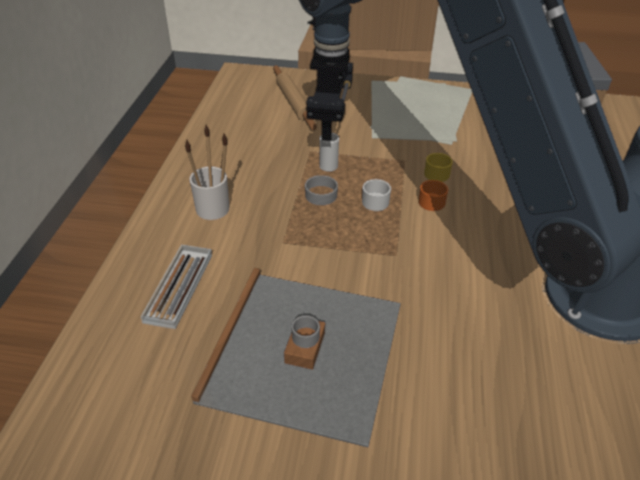

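View pics/top4.png

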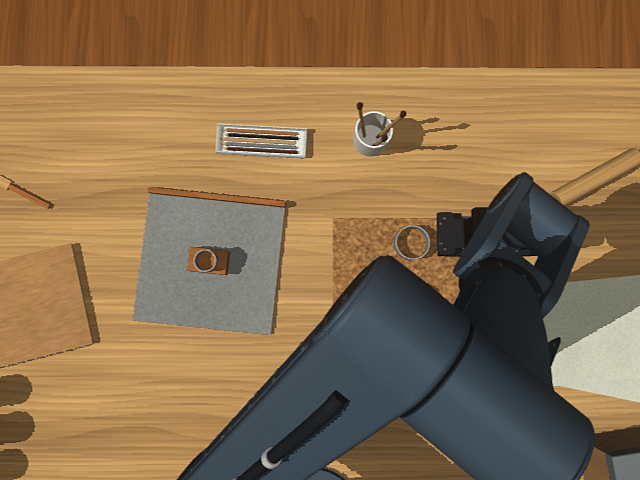

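Call:
send_rows(
  deltas=[
    {"tx": -0.1,"ty": 0.6,"tz": 0,"rx": 0,"ry": 0,"rz": 0},
    {"tx": -0.1,"ty": 0.6,"tz": 2,"rx": 0,"ry": 0,"rz": 0},
    {"tx": -0.1,"ty": 0.6,"tz": 4,"rx": 0,"ry": 0,"rz": 0},
    {"tx": -0.1,"ty": 0.6,"tz": 6,"rx": 0,"ry": 0,"rz": 0},
    {"tx": -0.1,"ty": 0.6,"tz": 6.6,"rx": 0,"ry": 0,"rz": 0},
  ],
)

```text
time: 15.78
position: [0.5598, -0.3186, 0.043]
tool_rot: [1.0, 0.002, -0.001, -0.001]
ft_force: [-1.4, -0.1, -0.2]
grip_width: 0.0866
```

Call:
send_rows(
  deltas=[
    {"tx": 0,"ty": 0,"tz": 0,"rx": 0,"ry": 0,"rz": 0},
    {"tx": 0,"ty": 0,"tz": 0,"rx": 0,"ry": 0,"rz": 0},
  ],
)

```text
time: 15.95
position: [0.5613, -0.32, 0.0454]
tool_rot: [1.0, 0.002, 0.0, 0.0]
ft_force: [0.5, 0.2, -0.5]
grip_width: 0.0874
```

```bash
python3 d.py 561 -318.8 45 0
```

```text
t 15.95 pos [ 561.3 -320.    45.4] q [-0.69  0.78  1.5  -0.    0.86  0.88] w 87.4 F [ 0.5  0.2 -0.5]
d [-0.03 -0.12  0.04] r [ 0.001 -0.001  0.004] dist 0.13
```

Call:
send_rows(
  deltas=[
    {"tx": 0,"ty": -0.1,"tz": 0,"rx": 0,"ry": 0,"rz": 0},
    {"tx": 0,"ty": -0.1,"tz": 0,"rx": 0,"ry": 0,"rz": 0},
    {"tx": 0,"ty": -0.1,"tz": 0,"rx": 0,"ry": 0,"rz": 0},
    {"tx": 0,"ty": -0.1,"tz": 0,"rx": 0,"ry": 0,"rz": 0},
    {"tx": 0,"ty": -0.1,"tz": 0,"rx": 0,"ry": 0,"rz": 0},
  ],
  claw=3.8,
  squeeze=12,
)

```text
time: 16.37
position: [0.5609, -0.3191, 0.0451]
tool_rot: [1.0, 0.002, 0.0, 0.0]
ft_force: [0.1, -0.1, -0.2]
grip_width: 0.0614
```

Call:
send_rows(
  deltas=[
    {"tx": 0,"ty": 0,"tz": 0,"rx": 0,"ry": 0,"rz": 0},
    {"tx": 0,"ty": 0,"tz": 0,"rx": 0,"ry": 0,"rz": 0},
    {"tx": 0,"ty": 0,"tz": 0,"rx": 0,"ry": 0,"rz": 0},
    {"tx": 0,"ty": 0,"tz": 0,"rx": 0,"ry": 0,"rz": 0},
    {"tx": 0,"ty": 0,"tz": 0,"rx": 0,"ry": 0,"rz": 0},
  ],
)

```text
time: 16.78
position: [0.5607, -0.319, 0.0445]
tool_rot: [1.0, 0.002, -0.0, 0.0]
ft_force: [-0.5, -1.1, 0.7]
grip_width: 0.043
```

```bash
python3 d.py 561 -318.8 45 0;  python3 d.py 598.8 206.5 150 -0.103
```

```text
t 16.78 pos [ 560.7 -319.    44.5] q [-0.69  0.78  1.5  -0.    0.86  0.88] w 43.0 F [-0.5 -1.1  0.7]
d [ 0.03 -0.02 -0.05] r [0.    0.    0.004] dist 0.06
t 16.78 pos [ 560.7 -319.    44.5] q [-0.69  0.78  1.5  -0.    0.86  0.88] w 43.0 F [-0.5 -1.1  0.7]
d [  4.01 -52.53 -10.55] r [0.    0.    0.107] dist 53.73
```

Call:
send_rows(
  deltas=[
    {"tx": 0,"ty": 0,"tz": -3,"rx": 0,"ry": 0,"rz": 0},
    {"tx": 0,"ty": 0,"tz": -6.5,"rx": 0,"ry": 0,"rz": 0},
    {"tx": 0.1,"ty": -1.2,"tz": -9.5,"rx": 0,"ry": 0,"rz": 0},
    {"tx": 0.3,"ty": -4.5,"tz": -10.5,"rx": 0,"ry": 0,"rz": 0},
    {"tx": 0.6,"ty": -8.3,"tz": -10.5,"rx": 0,"ry": 0,"rz": 0.02},
  ],
)

```text
time: 17.2
position: [0.5688, -0.2387, 0.1535]
tool_rot: [1.0, -0.01, 0.004, 0.003]
ft_force: [0.6, 0.5, -0.7]
grip_width: 0.0429
```

Call:
send_rows(
  deltas=[
    {"tx": 0.3,"ty": -3.9,"tz": 0,"rx": 0,"ry": 0,"rz": 0.02},
    {"tx": 0.6,"ty": -7.8,"tz": 0,"rx": 0,"ry": 0,"rz": 0.04},
    {"tx": 0.9,"ty": -11.7,"tz": 0,"rx": 0,"ry": 0,"rz": 0.06},
    {"tx": 1.2,"ty": -15.6,"tz": 0,"rx": 0,"ry": 0,"rz": 0.08},
    {"tx": 1.5,"ty": -19.5,"tz": 0,"rx": 0,"ry": 0,"rz": 0.087},
  ],
)

```text
time: 17.62
position: [0.5842, -0.0393, 0.1495]
tool_rot: [0.999, -0.052, -0.0, -0.0]
ft_force: [1.2, 0.2, -1.0]
grip_width: 0.0427
```

```bash
python3 d.py 598.8 206.4 150 -0.103
```

```text
t 17.62 pos [584.2 -39.3 149.5] q [-0.26  0.57  1.6   0.    0.97  1.42] w 42.7 F [ 1.2  0.2 -1. ]
d [ -1.11 -24.59  -0.04] r [-0.     0.    -0.001] dist 24.61
```

Call:
send_rows(
  deltas=[
    {"tx": -0.2,"ty": -4,"tz": 0,"rx": 0,"ry": 0,"rz": 0},
    {"tx": -0.4,"ty": -8,"tz": 0,"rx": 0,"ry": 0,"rz": 0},
    {"tx": -0.6,"ty": -12,"tz": 0,"rx": 0,"ry": 0,"rz": 0},
    {"tx": -0.8,"ty": -16,"tz": 0,"rx": 0,"ry": 0,"rz": 0},
    {"tx": -1,"ty": -20,"tz": 0,"rx": 0,"ry": 0,"rz": 0},
  ],
)

```text
time: 18.03
position: [0.5947, 0.1608, 0.1494]
tool_rot: [0.999, -0.052, -0.0, 0.0]
ft_force: [0.4, 0.2, -0.3]
grip_width: 0.043
```

```bash
python3 d.py 598.8 206.4 80 -0.103
```

```text
t 18.03 pos [594.7 160.8 149.4] q [0.08 0.6  1.52 0.   1.02 1.76] w 43.0 F [ 0.4  0.2 -0.3]
d [-0.06 -4.58  6.94] r [ 0.     0.001 -0.   ] dist 8.31
```

Call:
send_rows(
  deltas=[
    {"tx": 0,"ty": -2.8,"tz": 0.5,"rx": 0,"ry": 0,"rz": 0},
    {"tx": 0,"ty": -4.1,"tz": 2,"rx": 0,"ry": 0,"rz": 0},
    {"tx": 0,"ty": -4.3,"tz": 4.5,"rx": 0,"ry": 0,"rz": 0},
    {"tx": 0,"ty": -4.3,"tz": 6.9,"rx": 0,"ry": 0,"rz": 0},
    {"tx": 0,"ty": -4.3,"tz": 6.9,"rx": 0,"ry": 0,"rz": 0},
  ],
)

```text
time: 18.45
position: [0.5955, 0.2017, 0.0758]
tool_rot: [0.999, -0.051, -0.005, 0.001]
ft_force: [-0.4, -0.1, -1.7]
grip_width: 0.043
```

Call:
send_rows(
  deltas=[
    {"tx": 0,"ty": 0,"tz": 0,"rx": 0,"ry": 0,"rz": 0},
    {"tx": 0,"ty": 0,"tz": 0,"rx": 0,"ry": 0,"rz": 0},
  ],
)

```text
time: 18.62
position: [0.6003, 0.2014, 0.0814]
tool_rot: [0.999, -0.052, 0.001, -0.0]
ft_force: [-0.7, -0.6, 0.5]
grip_width: 0.0433
```

```bash
python3 d.py 598.8 206.4 50 -0.103
```

```text
t 18.62 pos [600.3 201.4  81.4] q [0.15 0.71 1.52 0.   0.9  1.82] w 43.3 F [-0.7 -0.6  0.5]
d [-0.21 -0.48  3.14] r [-0.    -0.001 -0.001] dist 3.18
```

Call:
send_rows(
  deltas=[
    {"tx": -0.2,"ty": -0.5,"tz": 0.8,"rx": 0,"ry": 0,"rz": 0},
    {"tx": -0.2,"ty": -0.5,"tz": 1.6,"rx": 0,"ry": 0,"rz": 0},
    {"tx": -0.2,"ty": -0.5,"tz": 2.2,"rx": 0,"ry": 0,"rz": 0},
    {"tx": -0.2,"ty": -0.5,"tz": 2.6,"rx": 0,"ry": 0,"rz": 0},
    {"tx": -0.2,"ty": -0.5,"tz": 2.6,"rx": 0,"ry": 0,"rz": 0},
  ],
)

```text
time: 19.03
position: [0.5973, 0.2065, 0.0535]
tool_rot: [0.999, -0.052, -0.001, 0.0]
ft_force: [0.8, 0.7, -0.9]
grip_width: 0.0432
```

Call:
send_rows(
  deltas=[
    {"tx": 0,"ty": 0,"tz": 0,"rx": 0,"ry": 0,"rz": 0},
    {"tx": 0,"ty": 0,"tz": 0,"rx": 0,"ry": 0,"rz": 0},
  ],
)

```text
time: 19.2
position: [0.5984, 0.2067, 0.0547]
tool_rot: [0.999, -0.052, 0.0, -0.0]
ft_force: [0.2, 0.2, -0.5]
grip_width: 0.0428
```

```bash
python3 d.py 598.8 206.4 49.5 -0.103
```

```text
t 19.2 pos [598.4 206.7  54.7] q [0.16 0.75 1.53 0.   0.86 1.83] w 42.8 F [ 0.2  0.2 -0.5]
d [0.05 0.03 0.52] r [-0. -0. -0.] dist 0.52
```

Call:
send_rows(
  deltas=[
    {"tx": 0,"ty": 0,"tz": 0.15,"rx": 0,"ry": 0,"rz": 0},
    {"tx": 0,"ty": 0,"tz": 0.3,"rx": 0,"ry": 0,"rz": 0},
    {"tx": 0,"ty": 0,"tz": 0.45,"rx": 0,"ry": 0,"rz": 0},
    {"tx": 0,"ty": 0,"tz": 0.5,"rx": 0,"ry": 0,"rz": 0},
    {"tx": 0,"ty": 0,"tz": 0.5,"rx": 0,"ry": 0,"rz": 0},
  ],
)

```text
time: 19.62
position: [0.5982, 0.2067, 0.0496]
tool_rot: [0.999, -0.052, 0.0, 0.0]
ft_force: [-0.2, -0.1, -0.2]
grip_width: 0.0429
```

Call:
send_rows(
  deltas=[
    {"tx": 0,"ty": 0,"tz": 0,"rx": 0,"ry": 0,"rz": 0},
    {"tx": 0,"ty": 0,"tz": 0,"rx": 0,"ry": 0,"rz": 0},
  ],
)

```text
time: 19.78
position: [0.5982, 0.2067, 0.0496]
tool_rot: [0.999, -0.052, 0.0, 0.0]
ft_force: [-0.2, -0.7, -0.1]
grip_width: 0.0431
```

```bash
python3 d.py 598.8 206.4 49.5 -0.103
```

```text
t 19.78 pos [598.2 206.7  49.6] q [ 0.16  0.76  1.53 -0.    0.85  1.83] w 43.1 F [-0.2 -0.7 -0.1]
d [0.06 0.03 0.01] r [ 0. -0. -0.] dist 0.07
```

Just above contact; lower 1 mm more.

Call:
send_rows(
  deltas=[
    {"tx": 0.05,"ty": 0,"tz": 0.05,"rx": 0,"ry": 0,"rz": 0},
    {"tx": 0.05,"ty": 0,"tz": 0.1,"rx": 0,"ry": 0,"rz": 0},
    {"tx": 0.05,"ty": 0,"tz": 0.1,"rx": 0,"ry": 0,"rz": 0},
  ],
)

```text
time: 20.03
position: [0.5985, 0.2067, 0.0495]
tool_rot: [0.999, -0.052, -0.0, 0.0]
ft_force: [-2.1, -0.8, 4.8]
grip_width: 0.043
```

Contact. Release.

Call:
send_rows(
  deltas=[
    {"tx": 0,"ty": 0,"tz": -0.05,"rx": 0,"ry": 0,"rz": 0},
    {"tx": 0,"ty": 0,"tz": -0.05,"rx": 0,"ry": 0,"rz": 0},
    {"tx": 0,"ty": 0,"tz": -0.05,"rx": 0,"ry": 0,"rz": 0},
    {"tx": 0,"ty": 0,"tz": -0.05,"rx": 0,"ry": 0,"rz": 0},
    {"tx": 0,"ty": 0,"tz": -0.05,"rx": 0,"ry": 0,"rz": 0},
  ],
  claw=8.7,
)

```text
time: 20.45
position: [0.5987, 0.2067, 0.0488]
tool_rot: [0.999, -0.052, -0.0, -0.0]
ft_force: [-0.3, -0.9, -0.7]
grip_width: 0.0685
```

Call:
send_rows(
  deltas=[
    {"tx": 0,"ty": 0,"tz": -2,"rx": 0,"ry": 0,"rz": 0},
    {"tx": 0,"ty": 0,"tz": -5,"rx": 0,"ry": 0,"rz": 0},
    {"tx": 0,"ty": 0,"tz": -8.5,"rx": 0,"ry": 0,"rz": 0},
    {"tx": -1,"ty": 3,"tz": -10,"rx": 0,"ry": 0,"rz": 0},
    {"tx": -2.3,"ty": 6.7,"tz": -10,"rx": 0,"ry": 0,"rz": -0.06},
  ],
)

```text
time: 20.87
position: [0.5735, 0.144, 0.1536]
tool_rot: [1.0, -0.019, 0.006, -0.001]
ft_force: [0.4, -0.9, -0.5]
grip_width: 0.0868
```

```bash
python3 d.py 441 -202.2 110 1.45
```

```text
t 20.87 pos [573.5 144.  153.6] q [0.06 0.56 1.6  0.   0.97 1.67] w 86.8 F [ 0.4 -0.9 -0.5]
d [-11.96  35.11   4.15] r [ 0.008 -0.011 -1.488] dist 37.32
```

Call:
send_rows(
  deltas=[
    {"tx": -1,"ty": 2.9,"tz": 0,"rx": 0,"ry": 0,"rz": -0.12},
    {"tx": -2,"ty": 5.8,"tz": 0.3,"rx": 0,"ry": 0,"rz": -0.24},
    {"tx": -3,"ty": 8.7,"tz": 0.6,"rx": 0,"ry": 0,"rz": -0.36},
    {"tx": -4,"ty": 11.6,"tz": 1,"rx": 0,"ry": 0,"rz": -0.48},
    {"tx": -5,"ty": 14.5,"tz": 1.3,"rx": 0,"ry": 0,"rz": -0.6},
  ],
)

```text
time: 21.28
position: [0.512, -0.0015, 0.136]
tool_rot: [0.961, 0.278, 0.0, 0.0]
ft_force: [0.5, -0.3, -0.5]
grip_width: 0.0868
```

```bash
python3 d.py 441 -202.2 110 1.468
```

```text
t 21.28 pos [512.   -1.5 136. ] q [-0.22  0.51  1.8  -0.    0.84  0.79] w 86.8 F [ 0.5 -0.3 -0.5]
d [-16.72  13.19   2.6 ] r [ 0.    -0.    -0.905] dist 21.45
```

Call:
send_rows(
  deltas=[
    {"tx": -2.5,"ty": 2,"tz": 0.3,"rx": 0,"ry": 0,"rz": -0.12},
    {"tx": -5,"ty": 4,"tz": 0.7,"rx": 0,"ry": 0,"rz": -0.24},
    {"tx": -7.5,"ty": 6,"tz": 1.1,"rx": 0,"ry": 0,"rz": -0.36},
    {"tx": -10,"ty": 8,"tz": 1.5,"rx": 0,"ry": 0,"rz": -0.48},
    {"tx": -12.5,"ty": 10,"tz": 1.8,"rx": 0,"ry": 0,"rz": -0.6},
  ],
)

```text
time: 21.7
position: [0.4595, -0.1505, 0.118]
tool_rot: [0.838, 0.545, 0.0, -0.0]
ft_force: [0.6, -0.5, 0.3]
grip_width: 0.087
```

```bash
python3 d.py 441 -202.2 110 1.468
```

```text
t 21.7 pos [ 459.5 -150.5  118. ] q [-0.55  0.51  1.88  0.    0.75 -0.13] w 87.0 F [ 0.6 -0.5  0.3]
d [-5.48  0.4   0.8 ] r [ 0.    -0.    -0.315] dist 5.55
```

Call:
send_rows(
  deltas=[
    {"tx": -2,"ty": 0.1,"tz": 0.3,"rx": 0,"ry": 0,"rz": -0.12},
    {"tx": -4,"ty": 0.2,"tz": 0.8,"rx": 0,"ry": 0,"rz": -0.24},
    {"tx": -5.2,"ty": 0.3,"tz": 2,"rx": 0,"ry": 0,"rz": -0.315},
    {"tx": -5.2,"ty": 0.3,"tz": 4,"rx": 0,"ry": 0,"rz": -0.315},
    {"tx": -5.2,"ty": 0.3,"tz": 4.5,"rx": 0,"ry": 0,"rz": -0.315},
  ],
)

```text
time: 22.12
position: [0.4405, -0.1983, 0.0716]
tool_rot: [0.745, 0.667, -0.0, -0.001]
ft_force: [0.3, 0.6, -0.5]
grip_width: 0.0871
```

```bash
python3 - <<'E'
from m import *
for n in('side','top'):
    c=shot(n,n+'5');W=world(c)
    print(n,'cut',rim(W,.060,.078,(522,214.5),23),'pot',rim(W,.080,.097,(599,206),22),rects(W,.034,.055,(.45,.56,.1,.32))[:2])
    print('dish',rim(W,.038,.05,(441,-202),30), 'large',rim(W,.026,.04,(561,-207),36))
E
python3 d.py 441 -202.2 14 1.468
```

```text
side cut (array([520.3, 215.8]), 236, np.float64(0.05)) pot (array([598.3, 207.6]), 230, np.float64(0.05)) (((521.7755126953125, 215.7681884765625), (82.80274963378906, 50.40591812133789), 84.30693054199219), 657)
dish (array([ 440.4, -201.2]), 164, np.float64(0.22)) large (array([ 560.4, -205.8]), 199, np.float64(0.21))
top cut (array([521.2, 213.2]), 124, np.float64(0.01)) pot (array([598.8, 205.2]), 108, np.float64(0.02)) (((520.75439453125, 195.52462768554688), (44.52385711669922, 50.06354904174805), 84.41857147216797), 297)
dish (array([ 440.9, -203.4]), 32, np.float64(0.0)) large (array([ 561.4, -207.8]), 126, np.float64(0.01))
t 22.22 pos [ 440.7 -197.2   72.3] q [-0.65  0.6   1.91  0.    0.64 -0.54] w 87.2 F [0.2 1.  1.1]
d [-0.5   0.1   5.83] r [-0.003 -0.002 -0.007] dist 5.85
```

View pics/side5.png

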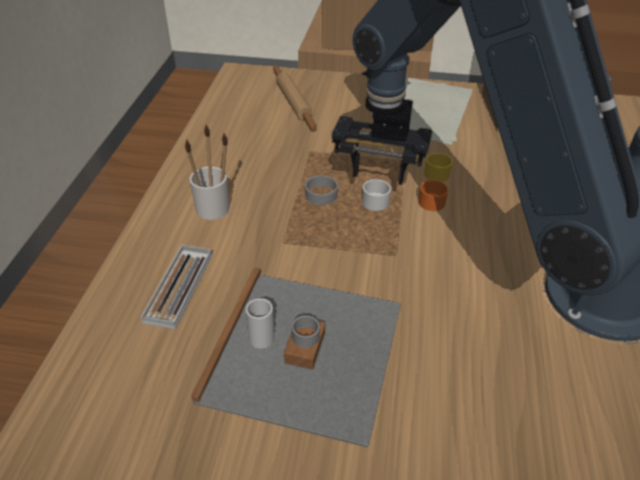

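Call:
send_rows(
  deltas=[
    {"tx": -0.5,"ty": 0.1,"tz": 1,"rx": 0,"ry": 0,"rz": 0},
    {"tx": -0.5,"ty": 0.1,"tz": 3,"rx": 0,"ry": 0,"rz": 0},
    {"tx": -0.5,"ty": 0.1,"tz": 5,"rx": 0,"ry": 0,"rz": 0},
    {"tx": -0.5,"ty": 0.1,"tz": 5.8,"rx": 0,"ry": 0,"rz": 0},
    {"tx": -0.5,"ty": 0.1,"tz": 5.8,"rx": 0,"ry": 0,"rz": 0},
  ],
)

```text
time: 22.63
position: [0.4415, -0.2022, 0.014]
tool_rot: [0.744, 0.668, -0.0, -0.001]
ft_force: [-0.2, -0.7, 0.5]
grip_width: 0.0869
```

Call:
send_rows(
  deltas=[
    {"tx": 0,"ty": 0,"tz": 0,"rx": 0,"ry": 0,"rz": 0},
    {"tx": 0,"ty": 0,"tz": 0,"rx": 0,"ry": 0,"rz": 0},
  ],
)

```text
time: 22.8
position: [0.4426, -0.2032, 0.016]
tool_rot: [0.744, 0.668, 0.0, 0.001]
ft_force: [0.0, 0.2, -0.4]
grip_width: 0.0868
```

```bash
python3 d.py 441 -202.2 14 1.468
```

```text
t 22.8 pos [ 442.6 -203.2   16. ] q [-0.66  0.71  1.92 -0.    0.5  -0.55] w 86.8 F [ 0.   0.2 -0.4]
d [ 0.08 -0.17  0.2 ] r [ 0.001  0.001 -0.006] dist 0.27
```

Call:
send_rows(
  deltas=[
    {"tx": 0.1,"ty": -0.2,"tz": 0.2,"rx": 0,"ry": 0,"rz": -0.005},
    {"tx": 0.1,"ty": -0.2,"tz": 0.2,"rx": 0,"ry": 0,"rz": -0.005},
    {"tx": 0.1,"ty": -0.2,"tz": 0.2,"rx": 0,"ry": 0,"rz": -0.005},
    {"tx": 0.1,"ty": -0.2,"tz": 0.2,"rx": 0,"ry": 0,"rz": -0.005},
    {"tx": 0.1,"ty": -0.2,"tz": 0.2,"rx": 0,"ry": 0,"rz": -0.005},
  ],
  claw=5.4,
  squeeze=12,
)

```text
time: 23.22
position: [0.4403, -0.2019, 0.0136]
tool_rot: [0.743, 0.669, 0.0, 0.0]
ft_force: [1.1, -0.5, 1.0]
grip_width: 0.0611
```

Call:
send_rows(
  deltas=[
    {"tx": 0,"ty": 0,"tz": 0,"rx": 0,"ry": 0,"rz": 0},
    {"tx": 0,"ty": 0,"tz": 0,"rx": 0,"ry": 0,"rz": 0},
    {"tx": 0,"ty": 0,"tz": 0,"rx": 0,"ry": 0,"rz": 0},
  ],
)

```text
time: 23.47
position: [0.4404, -0.2019, 0.0135]
tool_rot: [0.743, 0.669, 0.0, 0.0]
ft_force: [0.1, 0.8, 3.4]
grip_width: 0.0606
```

```bash
python3 d.py 441 -202.2 14 1.468;  python3 d.py 532.5 313.8 110 1.468
```

```text
t 23.47 pos [ 440.4 -201.9   13.5] q [-0.66  0.72  1.93  0.    0.49 -0.56] w 60.6 F [0.1 0.8 3.4]
d [-0.02  0.07 -0.05] r [ 0.001  0.    -0.001] dist 0.08
t 23.47 pos [ 440.4 -201.9   13.5] q [-0.66  0.72  1.93  0.    0.49 -0.56] w 60.6 F [0.1 0.8 3.4]
d [52.25  3.81 -9.66] r [ 0.001  0.    -0.001] dist 53.27
```

Call:
send_rows(
  deltas=[
    {"tx": 0,"ty": 0,"tz": -3,"rx": 0,"ry": 0,"rz": 0},
    {"tx": 0,"ty": 0,"tz": -6.5,"rx": 0,"ry": 0,"rz": 0},
    {"tx": 0.8,"ty": 0,"tz": -10,"rx": 0,"ry": 0,"rz": 0},
    {"tx": 4,"ty": 0.2,"tz": -12,"rx": 0,"ry": 0,"rz": 0},
    {"tx": 7.9,"ty": 0.4,"tz": -12,"rx": 0,"ry": 0,"rz": 0},
  ],
)

```text
time: 23.88
position: [0.4557, -0.1262, 0.1372]
tool_rot: [0.744, 0.668, 0.002, 0.005]
ft_force: [1.2, 0.6, -1.8]
grip_width: 0.0602
```

Call:
send_rows(
  deltas=[
    {"tx": 4,"ty": 0.2,"tz": 0,"rx": 0,"ry": 0,"rz": 0},
    {"tx": 8,"ty": 0.4,"tz": 0,"rx": 0,"ry": 0,"rz": 0},
    {"tx": 12,"ty": 0.6,"tz": 0,"rx": 0,"ry": 0,"rz": 0},
    {"tx": 16,"ty": 0.8,"tz": 0,"rx": 0,"ry": 0,"rz": 0},
    {"tx": 20,"ty": 1,"tz": 0,"rx": 0,"ry": 0,"rz": 0},
  ],
)

```text
time: 24.3
position: [0.4825, 0.0763, 0.133]
tool_rot: [0.743, 0.669, -0.0, -0.0]
ft_force: [1.8, -0.7, -0.5]
grip_width: 0.0607
```

```bash
python3 d.py 532.5 313.8 130 1.468
```

```text
t 24.3 pos [482.5  76.3 133. ] q [-0.07  0.49  1.86 -0.    0.8   0.03] w 60.7 F [ 1.8 -0.7 -0.5]
d [24.15  2.51  0.3 ] r [-0.001  0.    -0.001] dist 24.28
```

Call:
send_rows(
  deltas=[
    {"tx": 4,"ty": 0.4,"tz": 0,"rx": 0,"ry": 0,"rz": 0},
    {"tx": 8,"ty": 0.8,"tz": 0,"rx": 0,"ry": 0,"rz": 0},
    {"tx": 12,"ty": 1.3,"tz": 0,"rx": 0,"ry": 0,"rz": 0},
    {"tx": 16,"ty": 1.7,"tz": 0,"rx": 0,"ry": 0,"rz": 0},
    {"tx": 20,"ty": 2.1,"tz": 0,"rx": 0,"ry": 0,"rz": 0},
  ],
)

```text
time: 24.72
position: [0.5241, 0.273, 0.1328]
tool_rot: [0.743, 0.67, -0.001, -0.0]
ft_force: [0.7, -0.3, 0.1]
grip_width: 0.0608
```

```bash
python3 d.py 532.5 313.8 80 1.468
```

```text
t 24.72 pos [524.1 273.  132.8] q [ 0.29  0.6   1.6  -0.    0.95  0.4 ] w 60.8 F [ 0.7 -0.3  0.1]
d [4.15 0.42 5.28] r [-0.001  0.001 -0.001] dist 6.73
```

Call:
send_rows(
  deltas=[
    {"tx": 2.6,"ty": 0.3,"tz": 0.3,"rx": 0,"ry": 0,"rz": 0},
    {"tx": 3.7,"ty": 0.4,"tz": 1.5,"rx": 0,"ry": 0,"rz": 0},
    {"tx": 4,"ty": 0.4,"tz": 3.5,"rx": 0,"ry": 0,"rz": 0},
    {"tx": 4,"ty": 0.4,"tz": 5.3,"rx": 0,"ry": 0,"rz": 0},
    {"tx": 4,"ty": 0.4,"tz": 5.3,"rx": 0,"ry": 0,"rz": 0},
  ],
)

```text
time: 25.13
position: [0.529, 0.3088, 0.0757]
tool_rot: [0.743, 0.67, -0.005, -0.002]
ft_force: [-0.4, -0.4, -0.7]
grip_width: 0.0607
```

Call:
send_rows(
  deltas=[
    {"tx": 0,"ty": 0,"tz": 0,"rx": 0,"ry": 0,"rz": 0},
    {"tx": 0,"ty": 0,"tz": 0,"rx": 0,"ry": 0,"rz": 0},
  ],
)

```text
time: 25.3
position: [0.5328, 0.3097, 0.0803]
tool_rot: [0.743, 0.669, -0.0, -0.0]
ft_force: [1.0, -0.4, 0.4]
grip_width: 0.0606
```

```bash
python3 d.py 532.5 313.8 25 1.468
```

```text
t 25.3 pos [532.8 309.7  80.3] q [ 0.35  0.7   1.57 -0.    0.88  0.45] w 60.6 F [ 1.  -0.4  0.4]
d [ 0.41 -0.07  5.53] r [-0.     0.    -0.002] dist 5.55
```

Contact expected at TCP z ≈ 18.5.

Call:
send_rows(
  deltas=[
    {"tx": 0.4,"ty": -0.05,"tz": 1.5,"rx": 0,"ry": 0,"rz": 0},
    {"tx": 0.4,"ty": -0.05,"tz": 3.5,"rx": 0,"ry": 0,"rz": 0},
    {"tx": 0.4,"ty": -0.05,"tz": 5,"rx": 0,"ry": 0,"rz": 0},
    {"tx": 0.4,"ty": -0.05,"tz": 5.6,"rx": 0,"ry": 0,"rz": 0},
    {"tx": 0.4,"ty": -0.05,"tz": 5.6,"rx": 0,"ry": 0,"rz": 0},
  ],
)

```text
time: 25.72
position: [0.5324, 0.3138, 0.0238]
tool_rot: [0.743, 0.669, -0.001, -0.0]
ft_force: [-0.2, 0.5, -0.2]
grip_width: 0.0609
```

Call:
send_rows(
  deltas=[
    {"tx": 0,"ty": 0,"tz": 0,"rx": 0,"ry": 0,"rz": 0},
    {"tx": 0,"ty": 0,"tz": 0,"rx": 0,"ry": 0,"rz": 0},
  ],
)

```text
time: 25.88
position: [0.5338, 0.3146, 0.0257]
tool_rot: [0.743, 0.669, 0.001, 0.0]
ft_force: [0.5, 0.3, -0.3]
grip_width: 0.0601
```

```bash
python3 d.py 532.5 313.8 18.5 1.468
```

```text
t 25.88 pos [533.8 314.6  25.7] q [ 0.35  0.78  1.58 -0.    0.77  0.46] w 60.1 F [ 0.5  0.3 -0.3]
d [-0.1  -0.12  0.72] r [ 0.002 -0.001 -0.002] dist 0.73
```

Call:
send_rows(
  deltas=[
    {"tx": -0.1,"ty": -0.1,"tz": 0.2,"rx": 0,"ry": 0,"rz": 0},
    {"tx": -0.1,"ty": -0.1,"tz": 0.4,"rx": 0,"ry": 0,"rz": 0},
    {"tx": -0.1,"ty": -0.1,"tz": 0.6,"rx": 0,"ry": 0,"rz": 0},
    {"tx": -0.1,"ty": -0.1,"tz": 0.7,"rx": 0,"ry": 0,"rz": 0},
    {"tx": -0.1,"ty": -0.1,"tz": 0.75,"rx": 0,"ry": 0,"rz": 0},
  ],
)

```text
time: 26.3
position: [0.5318, 0.3137, 0.0185]
tool_rot: [0.743, 0.669, 0.0, 0.0]
ft_force: [-3.5, -1.6, 12.7]
grip_width: 0.0609
```

Call:
send_rows(
  deltas=[
    {"tx": 0,"ty": 0,"tz": 0,"rx": 0,"ry": 0,"rz": 0},
    {"tx": 0,"ty": 0,"tz": 0,"rx": 0,"ry": 0,"rz": 0},
  ],
)

```text
time: 26.47
position: [0.5318, 0.3137, 0.0185]
tool_rot: [0.743, 0.669, 0.0, 0.0]
ft_force: [-2.8, -1.5, 10.0]
grip_width: 0.0609
```

```bash
python3 d.py 532.5 313.8 18.5 1.468
```

```text
t 26.47 pos [531.8 313.7  18.5] q [ 0.35  0.79  1.59 -0.    0.76  0.46] w 60.9 F [-2.8 -1.5 10. ]
d [ 0.02  0.07 -0.  ] r [ 0.001 -0.    -0.001] dist 0.07
```

Contact; ease up slightly, release and retreat toward the robot's front.

Call:
send_rows(
  deltas=[
    {"tx": 0,"ty": 0,"tz": -0.1,"rx": 0,"ry": 0,"rz": 0},
    {"tx": 0,"ty": 0,"tz": -0.1,"rx": 0,"ry": 0,"rz": 0},
  ],
)

```text
time: 26.63
position: [0.5319, 0.3138, 0.0185]
tool_rot: [0.743, 0.669, 0.001, 0.0]
ft_force: [-0.8, -0.7, 6.0]
grip_width: 0.0604
```

Call:
send_rows(
  deltas=[
    {"tx": 0,"ty": 0,"tz": 0,"rx": 0,"ry": 0,"rz": 0},
    {"tx": 0,"ty": 0,"tz": 0,"rx": 0,"ry": 0,"rz": 0},
    {"tx": 0,"ty": 0,"tz": 0,"rx": 0,"ry": 0,"rz": 0},
    {"tx": 0,"ty": 0,"tz": 0,"rx": 0,"ry": 0,"rz": 0},
    {"tx": 0,"ty": 0,"tz": 0,"rx": 0,"ry": 0,"rz": 0},
  ],
  claw=8.7,
)

```text
time: 27.05
position: [0.5314, 0.3135, 0.0173]
tool_rot: [0.743, 0.669, -0.0, -0.0]
ft_force: [-0.2, -0.2, -0.1]
grip_width: 0.0836
```

Call:
send_rows(
  deltas=[
    {"tx": 0,"ty": 0,"tz": -2,"rx": 0,"ry": 0,"rz": 0},
    {"tx": 0,"ty": 0,"tz": -5,"rx": 0,"ry": 0,"rz": 0},
    {"tx": 0,"ty": 0,"tz": -9,"rx": 0,"ry": 0,"rz": 0},
    {"tx": 0,"ty": 0,"tz": -13,"rx": 0,"ry": 0,"rz": 0},
    {"tx": 1,"ty": -3,"tz": -15,"rx": 0,"ry": 0,"rz": 0},
  ],
)

```text
time: 27.47
position: [0.5108, 0.3265, 0.1729]
tool_rot: [0.744, 0.668, 0.007, 0.003]
ft_force: [1.0, 0.4, 0.1]
grip_width: 0.0873
```

Call:
send_rows(
  deltas=[
    {"tx": 3,"ty": -2,"tz": 0,"rx": 0,"ry": 0,"rz": 0},
    {"tx": 6,"ty": -4,"tz": 0,"rx": 0,"ry": 0,"rz": 0},
    {"tx": 9,"ty": -6,"tz": 0,"rx": 0,"ry": 0,"rz": 0},
    {"tx": 12,"ty": -8,"tz": 0,"rx": 0,"ry": 0,"rz": 0},
    {"tx": 14,"ty": -9,"tz": 0,"rx": 0,"ry": 0,"rz": 0},
  ],
)

```text
time: 27.88
position: [0.4251, 0.4777, 0.1678]
tool_rot: [0.742, 0.67, -0.0, -0.001]
ft_force: [0.9, 0.0, 0.5]
grip_width: 0.0873
```

Run:
```python
from m import *
ax=np.array([np.cos(.103),-np.sin(.103)]);ay=np.array([np.sin(.103),np.cos(.103)])
for i in range(4): robot.camera('side')
for n in('side','top'):
    c=shot(n,n+'6');W=world(c)
    for nm,a in(('cut',(.060,.078,(522,214.5),23)),('pot',(.080,.097,(599,206),22)),('dish',(.043,.058,(532,314),30)),('large',(.026,.04,(561,-207),36))):
        r=rim(W,*a);print(n,nm,r, end=' ')
        if r: v=r[0]-np.array([522.2,214.3]);print('rel',(v@ax).round(1),(v@ay).round(1))
    try: print(rects(W,.033,.055,(.45,.56,.16,.27))[:2])
    except Exception as e: print(e)
print(robot.get_obs()['time'],robot.get_obs()['position'])
```

```text
side cut (array([520.2, 215.6]), 215, np.float64(0.05)) rel -2.1 1.1
side pot (array([598. , 207.5]), 234, np.float64(0.03)) rel 76.1 1.0
side dish None side large (array([ 560.5, -205.4]), 135, np.float64(0.27)) rel 81.2 -413.5
(((524.4898071289062, 233.50885009765625), (45.03583526611328, 49.25286102294922), 85.3548355102539), 540)
top cut (array([521.2, 213.3]), 123, np.float64(0.01)) rel -0.9 -1.1
top pot (array([598.7, 205.3]), 114, np.float64(0.01)) rel 77.0 -1.1
top dish (array([531.4, 311.3]), 147, np.float64(0.01)) rel -0.8 97.4
top large (array([ 561.5, -207.7]), 170, np.float64(0.01)) rel 82.5 -415.7
(((522.5598754882812, 213.1791534423828), (80.29151916503906, 50.007503509521484), 84.15550994873047), 514)
28.1833 [0.42817542 0.47404208 0.16743278]
```

View pics/side6.png

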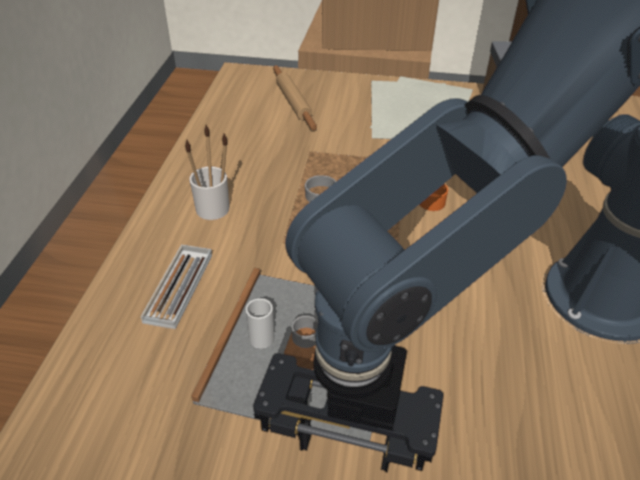

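View pics/top6.png

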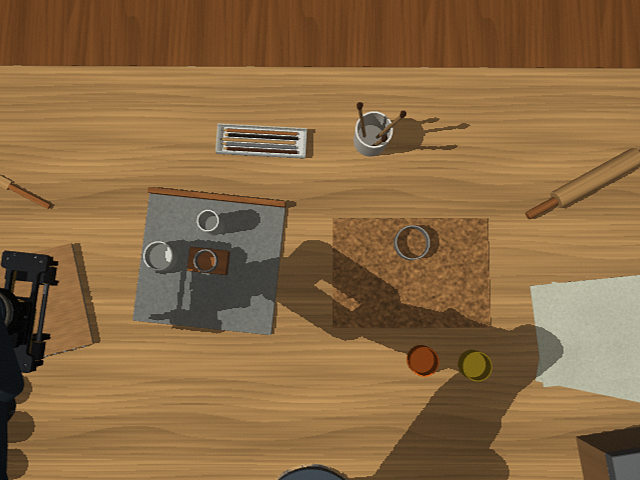

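The final top view shows the block at (208,260) with the cutter at (205,260) on it. The pot is at (208,220), straight behind the block, and the dish is at (158,256), to its left. The bystanders are where they started and the arm is clear, so I'm handing in.

```bash
python3 -c "
from rig import robot
print(robot.hand_in())"
```

```text
the job is handed in; nothing more can be done
None
```

The board is set out as asked, in the order block, small cutter, tall pot, low dish, and I handed the job in at about 28 s of the 118 s allowed.

The last check was made with the top camera and the arm clear:

| Item | Result |
|---|---|
| Block | Within about 1.5 mm of the board centre (taken just after placing it), long sides parallel to the strip within about 0.1° |
| Small cutter | Upright on the block, about 1.3 mm off its centre |
| Tall pot | Upright behind the block, gap about 29.6 mm, lined up with the middle |
| Low dish (the white one) | Upright left of the block, gap about 28.5 mm, about 1 mm off the middle |

The large cutter measured within about 0.5 mm of its start. The mug of brushes and the pencil tray look unmoved in the pictures; I did not measure them again.

- **Side camera at the end:** the arm hid the dish and part of the block, so the dish's final position rests on the top view alone.
- **Camera disagreement:** where both cameras saw a thing, they differed by about 2 mm in y, which fits the stated calibration accuracy.
- **Forces:** I watched the force only at the end of each move; the highest reading was about 13 N vertically, as the dish was set down.

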